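# Unpack two rubber rollers and hang them by their journals in the V-rack

## Robot

A 6-joint arm with a two-finger parallel gripper is mounted at the origin on a cart in front of the work surface, level with it; the furniture and walls round the work are solid. World frame = base frame: x ahead of the robot, y to its left, z up, the work surface at z = 0. Lengths are in m, angles in rad, forces in N, time in s.
With the tool pointing down it reaches from about 0.35 to 0.8 m from the base axis. Payload 7.3 kg.
Tool frame: the origin (TCP) lies at the very end of the fingers, on their centre line; the grasp point (between the pads) lies 19 mm behind it; z points along the fingers, y is the direction in which the jaws open and shut (so a half turn about z gives the same grasp; the last joint's range is limited). The gripper opens to 85 mm and grips with 20 to 120 N. Pads are 22 mm wide; open, the fingers measure 114 mm over their backs; the gripper's body (76 mm by 85 mm) begins 54 mm behind the grasp point. The pads swing forward as they close: fully open they stand 13 mm farther back than shut.
Start: joints at [-0.146, 0.342, 1.524, -0, 1.275, -0.146], TCP at [0.525, 0, 0.231] pointing down, gripper open.
Joint ranges: [-2.53, 2.53], [-0.77, 2.02], [0.04, 2.7], [-1, 4.14], [0.28, 2.66], [-3.11, 3.11]. Speed limits (rad/s): [2.57, 2.57, 3.14, 3.14, 3.14, 3.14].

## Interface

Orientations are given as a unit quaternion [x, y, z, w].
In Python, from station import robot gives the robot as it stands. The module is installed in compiled form; this text tells all that it offers.
- The arm moves only by the tool play_rows, never from a script. Its argument "motion" is a list that holds one entry, the list of rows, each a list of 7 numbers: the finger opening in cm, from 0 to 8.54, then the shift along the world's x, y, z in cm, then the turn, a rotation vector about the world's x, y, z in rad. A call has 1 to 20 rows; each row shifts and turns the pose as measured when the row begins; what a row does not reach is not made up. A row lasts 1/12 s, in which the tool goes at most 41.7 mm and 7.16 degrees, less where a joint would pass 70% of its speed; a pose out of reach is approached as far as the arm can. A call is refused whole if a number of a shift passes 4.17 or a number of a turn 0.125, either way. A call with a gripper value outside its range is refused whole. The fingers move at their own pace and stop on an object; "grip_force" is the grip in N (left out, the last holds). Time passes only in rows, so rows that do not move let the fingers close. It gives the time, the measured TCP pose, the force and the opening at its end, in the units of the state.
- robot.get_obs(): the state, without advancing time (a new reading comes with each control period).
- robot.read_camera(name): name is "scene" or "side" or "wrist"; returns the picture (420x560x3 uint8, blue, green, red); there is no depth.
- robot.camera_model(name): a dict with "vertical_fov" (degrees; the focal length in pixels is half the picture's height over the tangent of half this angle, whatever the lens; pixels are square), "cx", "cy" (the principal point, pixels), "extrinsics" (4x4, takes a point from camera to world coordinates). Camera axes: x right, y down, z forward; pixel columns grow to the right and rows downward; lengths in m; the calibration is good to about 2 mm. A picture is of the moment at which its call begins: read the wrist's pose just before it. camera_model takes no time and is no camera call; for the wrist camera it gives the pose at the moment of the call.
- robot.hand_in(): hands the job in, once; it reports no verdict.
The state is a dict: "clock": time; "joints": joint angles; "qvel": joint speeds; "joint_efforts": joint torques, N m; "ee_pos": TCP position; "tool_rot": TCP orientation; "force": force on the tool from outside, world axes, zero at the start; "ft_torque": the same for the moment, N m; "opening": finger opening in m.
Only numpy, scipy, OpenCV 4.12 (cv2) and the standard library are available. Lean on these libraries where they do the work, as an engineer would, in place of code of your own. Each camera call takes 0.05 s, during which the arm holds its last target.

## Task

Fold both long flaps of the carton right back, past upright, so that they stay open. Then take out the two rubber rollers and lay each one across the white rack, its two bare steel shaft ends down in a facing pair of V-notches and its rubber sleeve hanging free between the two cheeks, one roller to each pair of notches, so that neither can roll away. Set the rollers down gently and let go only once they rest in the notches, never dropping one, and do not shift the tape, the contactor or the pliers that lie around.

Things in the scene. Friction and masses are not known exactly. Their poses are not given: they have to be found in the camera images.
- carton: brown cardboard carton, 222 (x) x 218 (y) x 62 mm high, walls and floor 4 mm thick, fixed. Origin: centre of its underside, on the bench; x along the rollers and the flap hinges, z up. Short end flaps are already folded down outside. Two cross strips (x = -67 to -43 and 43 to 67 mm, ridges to 22 mm above the bench) hold the rollers apart. It stands left or right, the rack on the other side.
- flap_left (a joint): hinge of the carton's long flap on its +y side: 0 = flat over the carton, 1.57 = upright, grows as it swings outward, stop at 2.6 rad. The flap reaches 82 mm from its hinge, is 218 mm long, 3.5 mm thick. It starts half raised (0.6 to 1 rad); its crease is stiff, so it stays wherever it is left; about 0.5 N square to it at its free edge moves it; it is smooth.
- flap_right (a joint): the same for the flap on the carton's -y side: 0 = flat, 1.57 = upright, grows outward, stop at 2.6 rad. With both flaps half raised an opening at least 75 mm wide is left between their free edges. Swing a flap by carrying its free edge up and outward along its arc; a level push against the edge tends to jam.
- flap_left_hinge (a point): middle of the left flap's hinge line, 107 mm to the carton's +y side and 62.5 mm above the bench
- flap_right_hinge (a point): middle of the right flap's hinge line, 107 mm to the carton's -y side and 62.5 mm above the bench
- flap_left_edge (a point): middle of the left flap's free edge
- flap_right_edge (a point): middle of the right flap's free edge
- roller_a_centre (a point): black rubber-covered feed roller: rubber sleeve 30 mm diameter, 140 mm long, with a bare steel shaft end (journal) 12 mm diameter, 25 mm long, out of each end; 190 mm over all, 0.24 to 0.39 kg. The point is the centre of the roller, on its axis, midway along; its x axis runs along the roller. It starts lying in the carton, on the left (+y) half, axis 25 mm above the bench.
- roller_b_centre (a point): a second, identical roller, starting on the right (-y) half of the carton. The point is its centre; x along the roller.
- roller_a: the first roller as a body; origin at its centre, x along the roller
- roller_b: the second roller as a body; origin at its centre, x along the roller
- rack: roller rack, fixed: aluminium base 204 (x) x 152 (y) mm, top 14 mm above the bench, with two upright white cheeks, 10 mm thick, 152 wide, top 69.5 mm high, inner faces at x = -75 and +75 mm (a roller's sleeve has 5 mm to spare at each end). Each has two 90 degree V-notches at y = -40 and +40 mm, 32 mm wide, 16 deep. Origin: centre of the underside, on the bench; x from cheek to cheek, z up.
- cradle_left (a point): where the centre of a roller lies when it is fully down in the pair of notches on the rack's +y side: midway between the cheeks, 62 mm above the bench; x along the roller. Both cradles start empty, and either roller may go into either.
- cradle_right (a point): the same for the pair of notches on the rack's -y side
- tape_red_at (a point): red roll of insulating tape, 67 mm across, 19 mm high, lying behind the work; must stay put
- contactor_at (a point): small grey and black contactor (electrical relay block), 78 x 45 x 78 mm, standing behind the work near the red tape (another stands far back on the right); must stay put
- plier_1_at (a point): long-nose pliers with orange handles, 180 x 50 x 13 mm, lying on the right, the left one of two alike; must stay put

How it is judged:
On the way:
1. both long flaps are folded back past upright (beyond 1.7 rad) with both rollers still in the carton (value of joint each of flap_left, flap_right above 1.7 rad and distance between each of roller_a_centre, roller_b_centre and carton below 0.07 m), for 0.2 s.
At the end, for the whole second after the job is handed in: Both long flaps stand open beyond 1.7 rad; one roller lies in the left cradle and the other in the right one, each with its centre within 8 mm of the cradle point along the roller, 4 mm across and 3 mm in height and its axis within 0.035 rad of the cradle's; both are at rest (value of joint each of flap_left, flap_right above 1.7 rad and (((x of roller_a_centre in the frame of cradle_left between -0.008 and 0.008 m and y of roller_a_centre in the frame of cradle_left between -0.004 and 0.004 m and z of roller_a_centre in the frame of cradle_left between -0.003 and 0.003 m and angle between the x axis of roller_a_centre and the x axis of cradle_left, either way round below 0.035 rad) and (x of roller_b_centre in the frame of cradle_right between -0.008 and 0.008 m and y of roller_b_centre in the frame of cradle_right between -0.004 and 0.004 m and z of roller_b_centre in the frame of cradle_right between -0.003 and 0.003 m and angle between the x axis of roller_b_centre and the x axis of cradle_right, either way round below 0.035 rad)) or ((x of roller_a_centre in the frame of cradle_right between -0.008 and 0.008 m and y of roller_a_centre in the frame of cradle_right between -0.004 and 0.004 m and z of roller_a_centre in the frame of cradle_right between -0.003 and 0.003 m and angle between the x axis of roller_a_centre and the x axis of cradle_right, either way round below 0.035 rad) and (x of roller_b_centre in the frame of cradle_left between -0.008 and 0.008 m and y of roller_b_centre in the frame of cradle_left between -0.004 and 0.004 m and z of roller_b_centre in the frame of cradle_left between -0.003 and 0.003 m and angle between the x axis of roller_b_centre and the x axis of cradle_left, either way round below 0.035 rad))) and linear speed of each of roller_a, roller_b below 0.02 m/s); the robot touches nothing.
It fails at once if a roller is dropped (it moves faster than 0.35 m/s, a fall of about 6 mm, with the fingers not holding it) ((linear speed of roller_a above 0.35 m/s and contact force between the fingers and roller_a below 0.3 N) or (linear speed of roller_b above 0.35 m/s and contact force between the fingers and roller_b below 0.3 N)).
It fails at once if a roller is driven into the rack (contact force over 40 N) (contact force between any of roller_a, roller_b and rack above 40 N).
It fails at once if the tape, the contactor or the pliers are shifted by more than 30 mm (distance of any of tape_red_at, contactor_at, plier_1_at from where it was at the start of the episode above 0.03 m).
It also fails if it takes over 72 s, if anything falls off the work surface, if the arm or the gripper's body presses on something with over 40 N, if the wrist force passes 120 N, or if a joint passes its speed limit or range.

## Working session

There is one attempt and no reset: what is moved stays moved. The work goes in short steps, Python scripts to look and compute and a tool call to move; the robot and the scene stay as the last step left them, time stands still between calls to the robot, and variables do not carry over. Pictures are saved under pics/ and viewed, and the job is handed in when it is done.

Besides the shell and the picture viewer there is one more tool, called after "Request:" as a command line: name --argument value ..., lists and objects as JSON in quotes. play_rows: Moves the arm, as the interface text tells. Its arguments: {"type":"object","properties":{"motion":{"type":"array","items":{"type":"array","items":{"type":"array","items":{"type":"number"}}}},"grip_force":{"type":"number"}},"required":["motion"]}

```bash
mkdir -p pics
cat > h.py <<'E'
import numpy as np, cv2
from station import robot
def cam(n):
    m=robot.camera_model(n); im=robot.read_camera(n); return im,m
def save(n,f):
    im,m=cam(n); cv2.imwrite('pics/'+f+'.png',im); np.savez('pics/'+f+'.npz',E=m['extrinsics'],fov=m['vertical_fov'],cx=m['cx'],cy=m['cy']); return im,m
def load(f): return dict(np.load('pics/'+f+'.npz'))
def ray(f,u,v):
    d=load(f); fl=210/np.tan(np.radians(d['fov'])/2); E=d['E']
    r=E[:3,:3]@np.array([(u-d['cx'])/fl,(v-d['cy'])/fl,1]); return E[:3,3],r/np.linalg.norm(r)
def onz(f,u,v,z):
    o,r=ray(f,u,v); return o+r*(z-o[2])/r[2]
def tri(*obs):
    A=np.zeros((3,3));b=np.zeros(3);R=[]
    for f,u,v in obs:
        o,r=ray(f,u,v);P=np.eye(3)-np.outer(r,r);A+=P;b+=P@o;R.append((o,P))
    x=np.linalg.solve(A,b); return x,[round(float(np.linalg.norm(P@(x-o)))*1000,1) for o,P in R]
def proj(f,p):
    d=load(f); fl=210/np.tan(np.radians(d['fov'])/2); E=d['E']; c=E[:3,:3].T@(np.array(p)-E[:3,3]); return c[0]/c[2]*fl+d['cx'],c[1]/c[2]*fl+d['cy']
def st():
    o=robot.get_obs(); print(o['clock'],np.round(o['ee_pos'],4),np.round(o['tool_rot'],4),np.round(o['force'],2),o['opening'],np.round(o['joints'],3))
E
python3 - <<'E'
from h import *
st()
for n in ['scene','side','wrist']:
    im,m=save(n,n+'0'); print(n,m['vertical_fov'],m['cx'],m['cy'],np.round(m['extrinsics'],3).tolist())
E
```

```text
0.0 [5.246e-01 1.000e-04 2.306e-01] [ 7.071e-01  7.071e-01 -4.000e-04 -6.000e-04] [-0.42  0.13  0.01] 0.08542148872593097 [-0.146  0.343  1.525  0.     1.275 -0.146]
scene 47.39786589641155 282.00721418712897 212.91363887376446 [[-0.547, -0.498, 0.673, -0.312], [-0.837, 0.338, -0.43, 0.571], [-0.013, -0.798, -0.602, 0.916], [0.0, 0.0, 0.0, 1.0]]
side 43.8880910333903 283.0486547840413 202.02850857600222 [[-0.995, -0.069, 0.067, 0.517], [-0.095, 0.632, -0.769, 1.126], [0.011, -0.772, -0.636, 1.025], [0.0, 0.0, 0.0, 1.0]]
wrist 68.90959248419833 282.14458672317954 212.7725233165442 [[1.0, 0.001, -0.002, 0.525], [0.0, -0.948, -0.319, 0.083], [-0.002, 0.319, -0.948, 0.373], [0.0, 0.0, 0.0, 1.0]]
```

View pics/scene0.png

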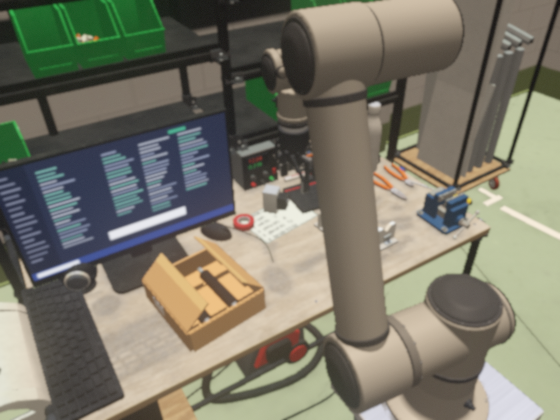

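View pics/side0.png

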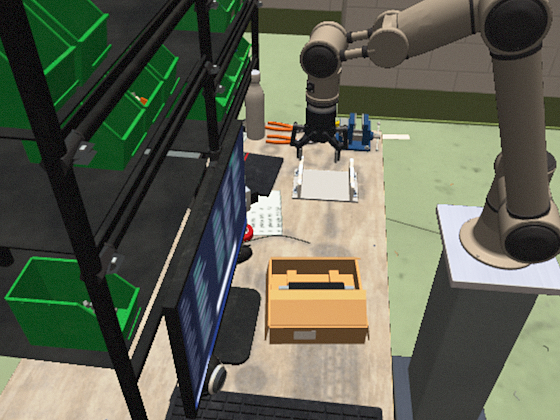

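View pics/wrist0.png

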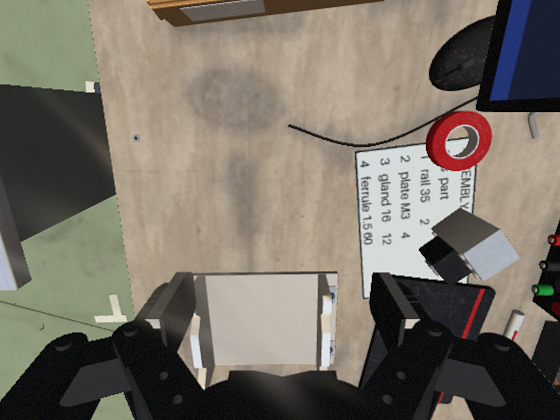

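The carton (open, left) and rack (right, under the gripper) are both visible. In the side view the carton's near bottom edge is at about (272,342)-(366,342), and the rack's plate is at (293-357,157-200).

```bash
python3 - <<'E'
from h import *
for p in [(272,342),(366,342)]: print('carton bottom',onz('side0',*p,0))
for p in [(269,258),(359,260)]: print('carton far rim',onz('side0',*p,.0625))
for p in [(268,325),(368,325)]: print('carton near rim',onz('side0',*p,.0625))
for p in [(195,280),(335,272),(335,366),(203,366)]: print('rack wrist',onz('wrist0',*p,.014))
for p in [(150,3),(382,0)]: print('carton w',onz('wrist0',*p,.06))
print(onz('wrist0',460,140,.019),onz('wrist0',470,240,.078))
E
python3 -c "
import cv2
im=cv2.imread('pics/side0.png');cv2.imwrite('pics/s0c.png',cv2.resize(im[130:350,230:400],None,fx=3.4,fy=2.7*1.0,interpolation=2))"
```

```text
carton bottom [0.60184051 0.40030814 0.        ]
carton bottom [0.38330135 0.37768898 0.        ]
carton far rim [0.63292628 0.19106515 0.0625    ]
carton far rim [0.40263459 0.17374372 0.0625    ]
carton near rim [0.61075517 0.40024208 0.0625    ]
carton near rim [0.38573125 0.37683705 0.0625    ]
rack wrist [ 0.40770034 -0.13352935  0.014     ]
rack wrist [ 0.59438136 -0.12114771  0.014     ]
rack wrist [ 0.60312746 -0.27917864  0.014     ]
rack wrist [ 0.40637342 -0.27968945  0.014     ]
carton w [0.4083521  0.17137069 0.06      ]
carton w [0.61174702 0.17352887 0.06      ]
[0.72521838 0.0501882  0.019     ] [ 0.72136615 -0.0467757   0.078     ]
```

View pics/s0c.png

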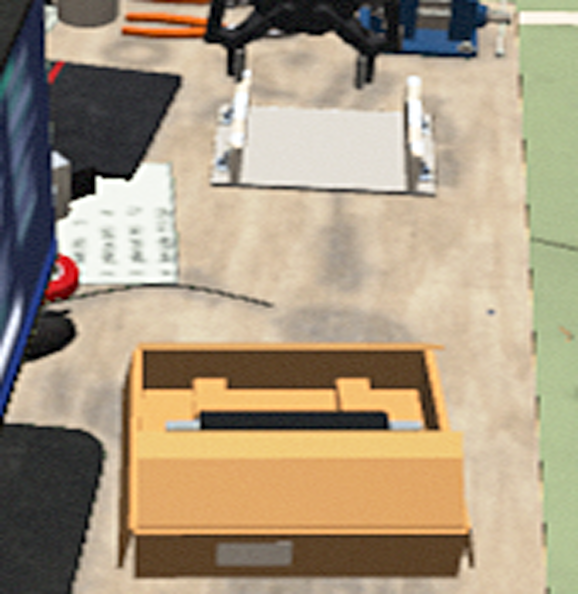

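Request:
play_rows --motion '[[[8.5, 0, 3.5, 1, 0, 0, 0], [8.5, 0, 3.5, 1, 0, 0, 0], [8.5, -0.5, 3.5, 1, 0, 0, 0], [8.5, -0.5, 3.5, 1, 0, 0, 0], [8.5, -0.5, 3.5, 1, 0, 0, 0], [8.5, 0, 3.5, 1, 0, 0, 0], [8.5, 0, 0, 0, 0, 0, 0], [8.5, 0, 0, 0, 0, 0, 0]]]'

```text
clock: 0.82
ee_pos: [0.5062, 0.2173, 0.2901]
tool_rot: [0.709, 0.705, -0.003, -0.003]
force: [-0.6, -0.1, -0.7]
opening: 0.0849
```

Run:
```python
from h import *
st(); save('wrist','w1'); save('side','side1'); save('scene','scene1')
```

```text
0.8167 [0.5062 0.2173 0.2901] [ 0.7089  0.7052 -0.0028 -0.0029] [-0.59 -0.11 -0.72] 0.08491978496605378 [0.265 0.357 1.339 0.002 1.453 0.27 ]
```

View pics/w1.png

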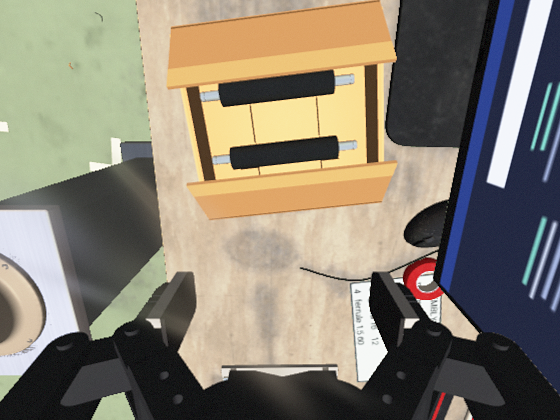

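View pics/side1.png

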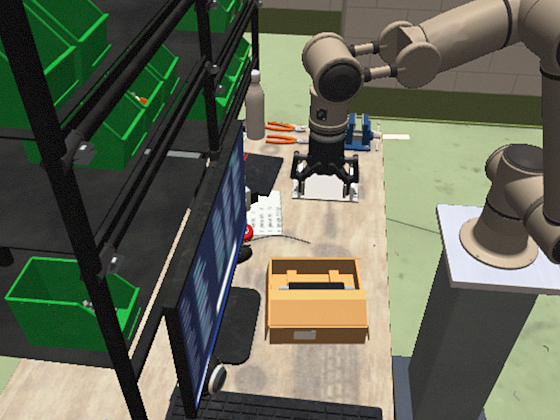

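View pics/scene1.png

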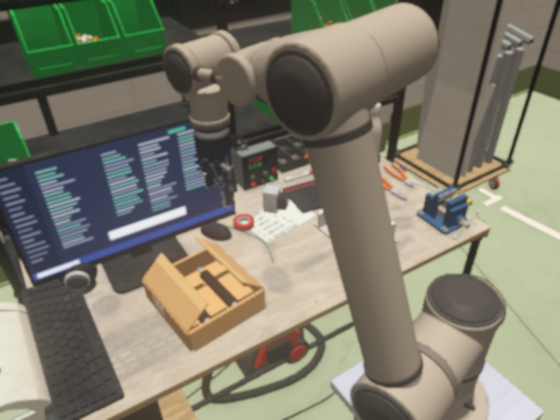

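w1 shows the whole carton. Roller A's ends are at about (201,97) and (354,79), roller B's at (213,160) and (357,145). The left flap's free edge runs (167,88)-(396,60) and the right flap's (186,185)-(396,163). I'll zoom in for precision.

Run:
```python
import cv2
for f,b in [('w1',(0,225,150,410)),('side1',(250,350,255,380)),('scene1',(230,350,130,280))]:
    im=cv2.imread(f'pics/{f}.png')[b[0]:b[1],b[2]:b[3]]
    s=min(800/im.shape[1],600/im.shape[0]); s=int(s*2)/2; print(f,s,b); cv2.imwrite(f'pics/{f}z.png',cv2.resize(im,None,fx=s,fy=s,interpolation=2))
```

```text
w1 2.5 (0, 225, 150, 410)
side1 6.0 (250, 350, 255, 380)
scene1 5.0 (230, 350, 130, 280)
```

View pics/w1z.png

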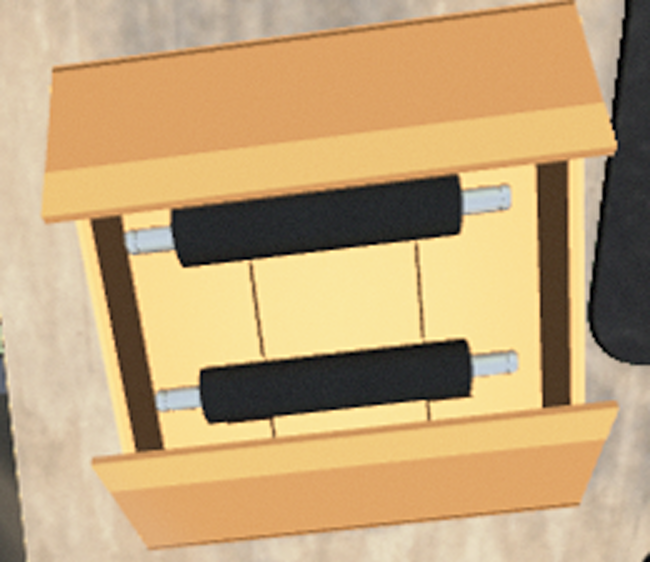

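View pics/side1z.png

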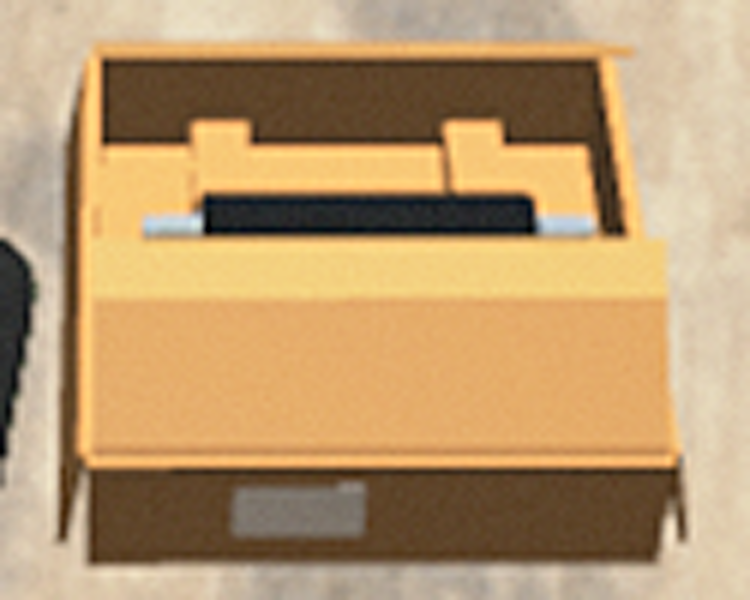

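View pics/scene1z.png

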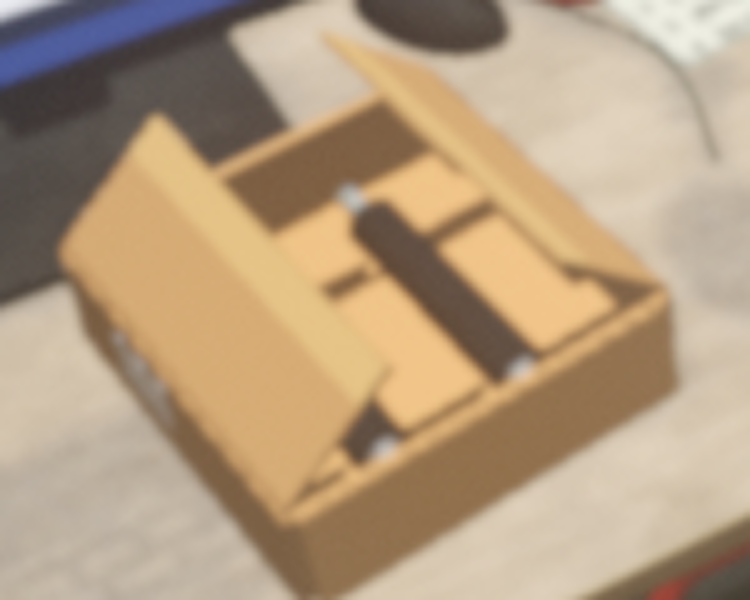

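Run:
```python
from h import *
W=lambda u,v:('w1',u/2.5+150,v/2.5)
S=lambda u,v:('side1',u/6+255,v/6+250)
C=lambda u,v:('scene1',u/5+130,v/5+230)
P={}
for n,o in dict(B_m=[W(158,400),S(597,226),C(520,367)],B_p=[W(517,362),S(143,226),C(348,192)],
 FLm=[W(43,220),S(664,240),C(385,370)],FLp=[W(616,153),S(88,238),C(155,115)],
 FRp=[W(618,405),C(325,38)],FRm=[W(93,458),C(580,277)],
 HLm=[W(52,70),S(680,457)],HLp=[W(573,3),S(82,457)],A_m=[W(126,243),C(383,450)]).items():
    x,e=tri(*o);P[n]=x;print(n,np.round(x,4),e)
for n,p in dict(HRm=(148,548),HRp=(580,504)).items(): P[n]=onz(*W(*p),.0625);print(n,P[n])
P['Am']=onz(*W(126,243),.025);P['Ap']=onz(*W(511,196),.025)
P['Bm']=onz(*W(158,400),.025);P['Bp']=onz(*W(517,362),.025)
for n in['Am','Ap','Bm','Bp']:print(n,P[n])
for a,b in[('Am','Ap'),('Bm','Bp'),('FLm','FLp'),('FRm','FRp'),('HLm','HLp'),('HRm','HRp')]:
    d=P[b]-P[a];print(a,b,'len',np.linalg.norm(d),'yaw',np.arctan2(d[1],d[0]),'mid',(P[a]+P[b])/2)
```

```text
B_m [0.4166 0.2446 0.0439] [4.8, 6.8, 4.5]
B_p [0.6011 0.2547 0.0246] [1.3, 0.3, 1.2]
FLm [0.3948 0.3206 0.1153] [0.6, 0.7, 0.9]
FLp [0.6129 0.3424 0.1155] [0.6, 0.6, 0.3]
FRp [0.6246 0.246  0.1121] [1.6, 1.6]
FRm [0.4011 0.2215 0.1089] [3.2, 3.2]
HLm [0.3864 0.3821 0.0647] [1.0, 1.0]
HLp [0.607  0.4049 0.0639] [1.8, 1.8]
A_m [0.4093 0.3185 0.0468] [4.4, 4.4]
HRm [0.41010356 0.16656383 0.0625    ]
HRp [0.62971702 0.1896894  0.0625    ]
Am [0.40232498 0.31510141 0.025     ]
Ap [0.59289962 0.33558629 0.025     ]
Bm [0.41231962 0.23679037 0.025     ]
Bp [0.60161637 0.25588629 0.025     ]
Am Ap len 0.19167243986195948 yaw 0.10707892021820967 mid [0.4976123  0.32534385 0.025     ]
Bm Bp len 0.1902574933995184 yaw 0.10053809348649827 mid [0.506968   0.24633833 0.025     ]
FLm FLp len 0.21914478609031898 yaw 0.09945346169001239 mid [0.50385191 0.33147119 0.11538828]
FRm FRp len 0.2248711791413679 yaw 0.10897525475218629 mid [0.51280897 0.23375773 0.11049123]
HLm HLp len 0.22176082692278143 yaw 0.10285666262174831 mid [0.49668865 0.39350349 0.06430225]
HRm HRp len 0.22082767311060572 yaw 0.1049146005498246 mid [0.51991029 0.17812661 0.0625    ]
```

Request:
play_rows --motion '[[[0, 0.1, 2.8, -1, 0, 0, 0], [0, 0.1, 2.7, -2, 0, 0, 0], [0, 0.1, 0, -3.5, 0, 0, 0], [0, 0.1, 0, -3.5, 0, 0, 0], [0, 0, 0, -3, 0, 0, 0], [0, 0, 0, -2.5, 0, 0, 0], [0, 0, 0, -1.5, 0, 0, 0], [0, 0, 0, 0, 0, 0, 0]]]'

```text
clock: 1.63
ee_pos: [0.5128, 0.2596, 0.112]
tool_rot: [0.716, 0.698, -0.003, -0.002]
force: [-0.4, -0.4, -0.3]
opening: 0.0002
```

Request:
play_rows --motion '[[[0, 0, 0, -1.3, 0, 0, 0], [0, 0, -0.9, 0, 0, 0, 0], [0, 0.1, -0.9, 0.9, 0, 0, 0], [0, 0.1, -1.0, 0.75, 0, 0, 0], [0, 0.1, -1.1, 0.6, 0, 0, 0], [0, 0.1, -1.15, 0.4, 0, 0, 0], [0, 0.1, -1.2, 0.25, 0, 0, 0], [0, 0.1, -1.0, 0.05, 0, 0, 0], [0, 0.1, -0.8, -0.05, 0, 0, 0], [0, 0.1, -0.9, -0.25, 0, 0, 0], [0, 0.1, -0.9, -0.4, 0, 0, 0], [0, 0, -0.55, -0.4, 0, 0, 0], [0, 0, -0.55, -0.45, 0, 0, 0], [0, 0, 0, 0, 0, 0, 0]]]'

```text
clock: 2.8
ee_pos: [0.5266, 0.1321, 0.1214]
tool_rot: [0.719, 0.695, 0.0, 0.001]
force: [-0.2, -0.3, 0.6]
opening: 0.0001
```

Run:
```python
from h import *
st(); save('scene','scene2')
im=cv2.imread('pics/scene2.png')[130:350,130:350];cv2.imwrite('pics/scene2z.png',cv2.resize(im,None,fx=2.7,fy=2.7,interpolation=2))
```

```text
2.8 [0.5266 0.1321 0.1214] [0.7193 0.6947 0.     0.0011] [-0.16 -0.29  0.62] 0.00014819451048842005 [ 0.106  0.485  1.628 -0.002  1.027  0.142]
```

View pics/scene2z.png

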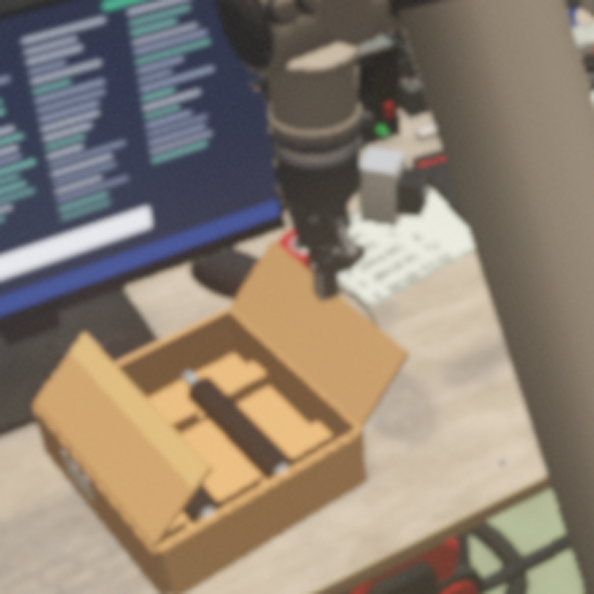

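The right flap stands well past upright, about 2.3 rad. Next is the left flap.

Request:
play_rows --motion '[[[0, -0.4, 2.5, 0.2, 0, 0, 0], [0, -0.4, 3.0, 0, 0, 0, 0], [0, -0.4, 3.0, -0.2, 0, 0, 0], [0, -0.4, 3.0, -0.5, 0, 0, 0], [0, -0.2, 2.0, -0.8, 0, 0, 0], [0, 0, 0, 0, 0, 0, 0], [0, 0, 0, 0, 0, 0, 0]]]'

```text
clock: 3.43
ee_pos: [0.5062, 0.2745, 0.1064]
tool_rot: [0.719, 0.695, -0.001, 0.0]
force: [0.1, 1.0, -0.5]
opening: -0.0002
```

Request:
play_rows --motion '[[[0, 0, 1.0, -0.6, 0, 0, 0], [0, -0.1, 2.2, 0, 0, 0, 0], [0, -0.1, 1.3, 0.3, 0, 0, 0], [0, -0.1, 0.9, 0.9, 0, 0, 0], [0, -0.1, 1.0, 0.75, 0, 0, 0], [0, -0.1, 1.1, 0.6, 0, 0, 0], [0, -0.1, 1.15, 0.4, 0, 0, 0], [0, -0.1, 1.2, 0.25, 0, 0, 0], [0, -0.1, 1.0, 0.05, 0, 0, 0], [0, -0.1, 0.8, -0.05, 0, 0, 0], [0, -0.1, 0.9, -0.25, 0, 0, 0], [0, -0.1, 0.9, -0.4, 0, 0, 0], [0, 0, 0.4, -0.4, 0, 0, 0], [0, 0, 0, 0, 0, 0, 0]]]'

```text
clock: 4.6
ee_pos: [0.4951, 0.4191, 0.1218]
tool_rot: [0.721, 0.692, -0.003, 0.001]
force: [-0.3, 0.1, 0.3]
opening: -0.0003
```

Run:
```python
from h import *
st(); save('scene','scene3');save('side','side3')
a=cv2.imread('pics/scene3.png')[130:350,100:320];b=cv2.imread('pics/side3.png')[150:370,200:420]
cv2.imwrite('pics/c3.png',cv2.resize(np.hstack([a,b]),None,fx=1.8,fy=1.8,interpolation=2))
```

```text
4.6 [0.4951 0.4191 0.1218] [ 7.215e-01  6.925e-01 -2.800e-03  6.000e-04] [-0.32  0.14  0.28] -0.0002915332580543102 [ 0.585  0.664  1.294 -0.002  1.189  0.627]
```

View pics/c3.png

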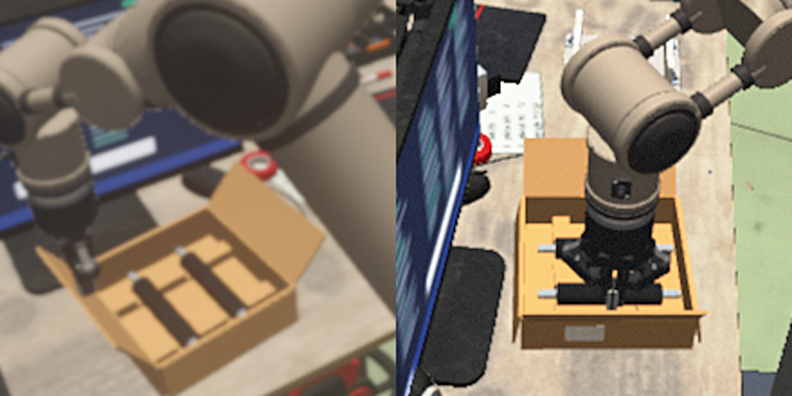

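Left flap is about 2.1 rad open and the right flap stays open. Next I turn the wrist so the jaws close across the rollers, and look from above.

Request:
play_rows --motion '[[[0, 0, -2.5, 1.5, 0, 0, 0], [0, 0, -3, 2, 0, 0, 0.12], [0, 0, -2.5, 2, 0, 0, 0.1225], [0, 0, -2, 2, 0, 0, 0.1225], [6, 0, -1, 2, 0, 0, 0.1225], [6, 0, 0, 1, 0, 0, 0.1225], [6, 0, 0, 0, 0, 0, 0.1225], [6, 0, 0, 0, 0, 0, 0.1225], [6, 0, 0, 0, 0, 0, 0.1225], [6, 0, 0, 0, 0, 0, 0.1225], [6, 0, 0, 0, 0, 0, 0.1225], [6, 0, 0, 0, 0, 0, 0.1225], [6, 0, 0, 0, 0, 0, 0.1225], [6, 0, 0, 0, 0, 0, 0.1225], [6, 0, 0, 0, 0, 0, 0.1225], [6, 0, 0, 0, 0, 0, 0], [6, 0, 0, 0, 0, 0, 0]]]'

```text
clock: 6.12
ee_pos: [0.4954, 0.2933, 0.2336]
tool_rot: [-0.07, 0.998, -0.002, 0.008]
force: [-0.2, 0.9, 0.4]
opening: 0.06
```

Run:
```python
from h import *
st(); save('wrist','w4'); save('side','side4'); save('scene','scene4')
o=robot.get_obs()['tool_rot']
from scipy.spatial.transform import Rotation as R
print(R.from_quat(o).as_matrix().round(3))
```

```text
6.1167 [0.4954 0.2933 0.2336] [-0.0696  0.9975 -0.0016  0.008 ] [-0.2   0.87  0.37] 0.060023688886167006 [ 0.406  0.426  1.388 -0.009  1.313 -1.302]
[[-0.99  -0.14   0.016]
 [-0.14   0.99  -0.002]
 [-0.016 -0.004 -1.   ]]
```

View pics/w4.png

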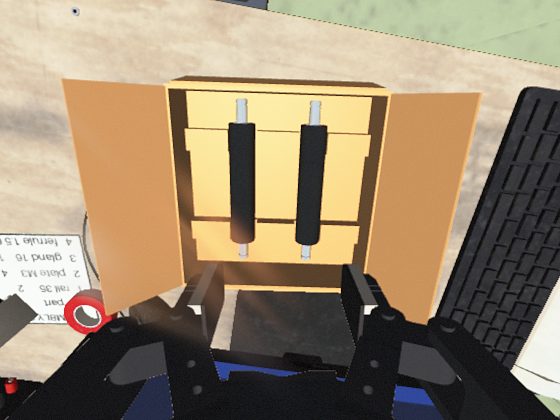

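View pics/side4.png

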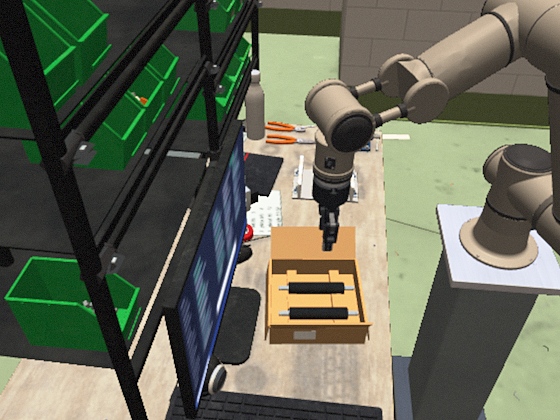

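w4 shows both flaps folded out and both rollers lying free: B at (241,98)-(243,258), A at (315,100)-(306,258). Next I triangulate.

Run:
```python
import cv2,numpy as np
a=cv2.imread('pics/w4.png')[85:275,200:360]; cv2.imwrite('pics/w4z.png',cv2.resize(a,None,fx=3,fy=3,interpolation=2))
b=cv2.imread('pics/side4.png')[255:345,260:375]; cv2.imwrite('pics/s4z.png',cv2.resize(b,None,fx=6,fy=6,interpolation=2))
```

```text
(no output)
```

View pics/w4z.png

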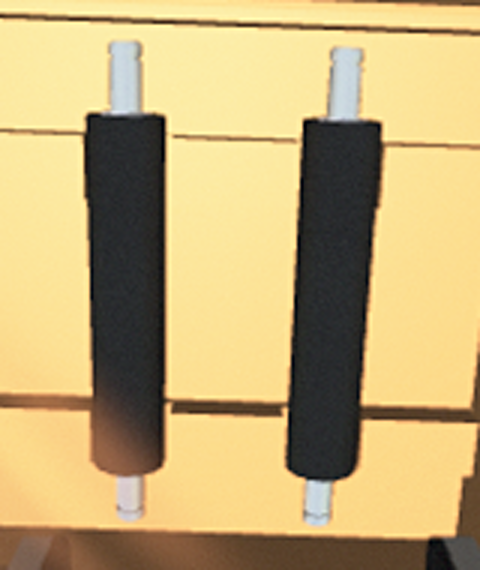

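View pics/s4z.png

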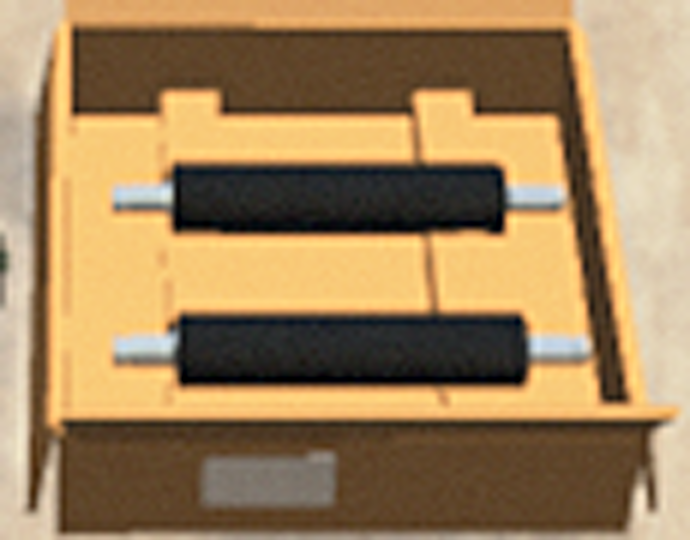

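Run:
```python
from h import *
W=lambda u,v:('w4',u/3+200,v/3+85)
V=lambda u,v:('w1',u/2.5+150,v/2.5)
S=lambda u,v:('side4',u/6+260,v/6+255)
Q=dict(Bm=[W(125,42),V(158,400),S(565,198)],Bp=[W(130,517),V(517,362),S(114,197)],Am=[W(346,49),V(126,243),S(591,349)],Ap=[W(316,521),V(511,196),S(115,348)])
P={}
for n,o in Q.items():
    x,e=tri(*o); x2,_=tri(*o[:2]); P[n]=x; print(n,x.round(4),e,'w only',x2.round(4),'z25:',onz(*o[0],.025).round(4))
for r in'AB':
    d=P[r+'p']-P[r+'m'];print(r,np.linalg.norm(d),np.arctan2(d[1],d[0]),((P[r+'p']+P[r+'m'])/2).round(4))
```

```text
Bm [0.4124 0.2372 0.0259] [0.3, 0.3, 0.4] w only [0.4126 0.2372 0.0263] z25: [0.4126 0.2373 0.025 ]
Bp [0.6006 0.2569 0.0266] [0.7, 1.0, 0.5] w only [0.6015 0.2567 0.025 ] z25: [0.6014 0.2575 0.025 ]
Am [0.403  0.3155 0.026 ] [1.0, 0.6, 0.6] w only [0.4042 0.315  0.0323] z25: [0.4039 0.3159 0.025 ]
Ap [0.5919 0.3357 0.0265] [0.7, 0.7, 0.2] w only [0.5933 0.3362 0.0226] z25: [0.592  0.3362 0.025 ]
A 0.18998889684136766 0.10630140394316484 [0.4974 0.3256 0.0262]
B 0.18929620197933925 0.10440707762219655 [0.5065 0.247  0.0262]
```

Request:
play_rows --motion '[[[5, 0, 1.6, -1, 0, 0.008, -0.018], [5, 0.1, 1.6, -3, 0, 0.008, -0.018], [5, 0.1, 0, -4, 0, 0, 0], [5, 0, 0, -4, 0, 0, 0], [5, 0, 0, -3, 0, 0, 0], [5, 0, 0, -1, 0, 0, 0], [5, 0, 0, 0, 0, 0, 0], [5, 0, 0, 0, 0, 0, 0]]]'

```text
clock: 6.93
ee_pos: [0.498, 0.3273, 0.0698]
tool_rot: [-0.043, 0.999, 0.0, 0.003]
force: [-0.6, 0.1, 0.6]
opening: 0.0503
```

```bash
cat >> h.py <<'E'
def pose():
    from scipy.spatial.transform import Rotation as R
    o=robot.get_obs(); M=R.from_quat(o['tool_rot']).as_matrix()
    print('t',round(o['clock'],2),'p',np.round(o['ee_pos'],4),'yaw',round(np.arctan2(M[1,1],M[0,1])-np.pi/2,4),'ztool',M[:,2].round(4),'ytool z',M[2,1].round(4),'F',np.round(o['force'],1),'open',round(o['opening'],4),'j',np.round(o['joints'],2))
E
python3 -c "
from h import *
pose()"
```

```text
t 6.93 p [0.498  0.3273 0.0698] yaw 0.0852 ztool [ 6.7e-03  8.0e-04 -1.0e+00] ytool z 0.0002 F [-0.6  0.1  0.6] open 0.0503 j [ 0.45  0.63  1.53 -0.    0.98 -1.2 ]
```

Request:
play_rows --motion '[[[5, 0, -0.2, -1.5, 0, 0.006, 0.02], [5, 0, 0, -2, 0, 0, 0], [5, 0, 0, -1.5, 0, 0, 0], [5, 0, 0, -0.7, 0, 0, 0], [5, 0, 0, -0.2, 0, 0, 0], [5, 0, 0, 0, 0, 0, 0]]]'

```text
clock: 7.43
ee_pos: [0.5025, 0.3265, 0.0129]
tool_rot: [-0.053, 0.999, 0.003, 0.006]
force: [0.1, -0.0, -0.4]
opening: 0.0502
```

```bash
python3 -c "
from h import *
pose()"
```

```text
t 7.43 p [0.5025 0.3265 0.0129] yaw 0.1069 ztool [ 0.011   0.0064 -0.9999] ytool z 0.0051 F [ 0.1 -0.  -0.4] open 0.0502 j [ 0.45  0.71  1.56  0.    0.86 -1.23]
```

Request:
play_rows --motion '[[[5, -0.4, 0, -0.2, -0.004, 0.008, 0], [5, 0, 0, -0.1, 0, 0, 0], [3, 0, 0, 0, 0, 0, 0], [2, 0, 0, 0, 0, 0, 0], [1.5, 0, 0, 0, 0, 0, 0], [1.5, 0, 0, 0, 0, 0, 0], [1.5, 0, 0, 0, 0, 0, 0]]]' --grip_force 50

```text
clock: 8.02
ee_pos: [0.4996, 0.3273, 0.013]
tool_rot: [-0.054, 0.999, 0.002, 0.003]
force: [0.8, 0.3, -3.1]
opening: 0.0284
```

```bash
python3 -c "
from h import *
pose()"
```

```text
t 8.02 p [0.4996 0.3273 0.013 ] yaw 0.1073 ztool [ 0.0066  0.0041 -1.    ] ytool z 0.0034 F [ 0.8  0.3 -3.1] open 0.0284 j [ 0.45  0.71  1.56  0.    0.86 -1.23]
```

Roller A is gripped at 28.4 mm opening. Next, lift it and move toward the rack.

Request:
play_rows --motion '[[[1.5, 0, 0, 0.5, 0, 0, 0], [1.5, 0, 0, 1, 0, 0, 0], [1.5, 0, 0, 1.5, 0, 0, 0], [1.5, 0, 0, 2, 0, 0, 0], [1.5, 0, 0, 2.5, 0, 0, 0], [1.5, 0, 0, 2.5, 0, 0, 0], [1.5, 0, 0, 2.5, 0, 0, 0], [1.5, 0, -0.5, 2.5, 0, 0, 0], [1.5, 0, -1.5, 1.5, 0, 0, 0], [1.5, 0, -2.5, 1, 0, 0, 0], [1.5, 0, -3, 0, 0, 0, 0], [1.5, 0, -3, 0, 0, 0, 0], [1.5, 0, -3, 0, 0, 0, 0], [1.5, 0, -3, 0, 0, 0, 0], [1.5, 0, -2, 0, 0, 0, 0], [1.5, 0, -1, 0, 0, 0, 0], [1.5, 0, 0, 0, 0, 0, 0], [1.5, 0, 0, 0, 0, 0, 0]]]'

```text
clock: 9.52
ee_pos: [0.4946, 0.1245, 0.2099]
tool_rot: [-0.055, 0.998, 0.002, 0.008]
force: [-0.1, 1.5, -2.5]
opening: 0.0283
```

```bash
python3 -c "
from h import *
pose(); save('wrist','w5'); save('side','side5'); save('scene','scene5')"
```

```text
t 9.52 p [0.4946 0.1245 0.2099] yaw 0.1105 ztool [ 0.0159  0.0057 -0.9999] ytool z 0.0039 F [-0.1  1.5 -2.5] open 0.0283 j [ 0.09  0.32  1.61  0.    1.19 -1.59]
```

View pics/w5.png

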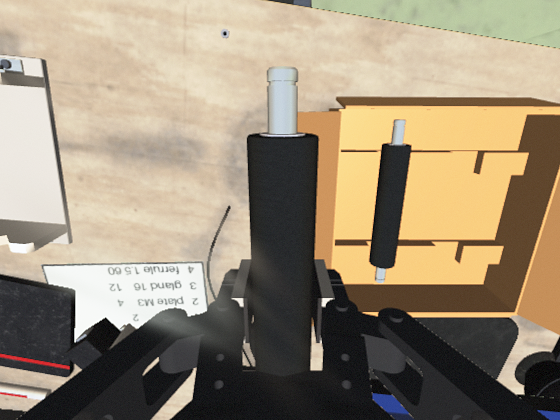

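View pics/side5.png

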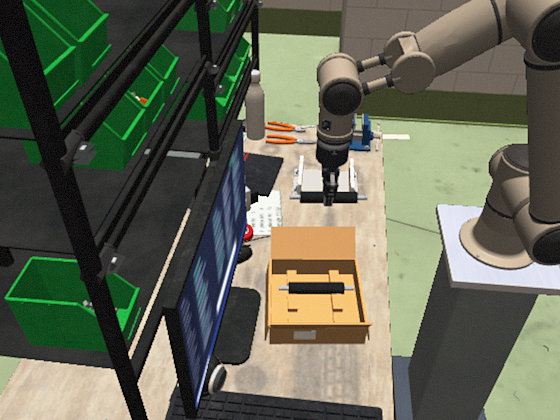

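w5 shows the roller held squarely in the jaws (tip at (283,75)). The rack is only partly visible at left, so I'll move closer.

Request:
play_rows --motion '[[[1.5, 0, -1.5, 0, 0, 0.007, 0], [1.5, 0, -2.5, 0, 0, 0.007, 0], [1.5, 0, -3, 0, 0, 0, 0], [1.5, 0, -3, 0, 0, 0, 0], [1.5, 0, -2.5, 0, 0, 0, 0], [1.5, 0, -1.5, 0, 0, 0, 0], [1.5, 0, 0, 0, 0, 0, 0], [1.5, 0, 0, 0, 0, 0, 0], [1.5, 0, 0, 0, 0, 0, 0]]]'

```text
clock: 10.42
ee_pos: [0.4952, -0.0089, 0.2081]
tool_rot: [-0.065, 0.998, 0.005, -0.0]
force: [0.0, 0.0, -2.5]
opening: 0.0285
```

```bash
python3 -c "
from h import *
pose(); save('wrist','w6')"
```

```text
t 10.42 p [ 0.4952 -0.0089  0.2081] yaw 0.1296 ztool [-9.0e-04  9.1e-03 -1.0e+00] ytool z 0.0092 F [ 0.   0.  -2.5] open 0.0285 j [-0.18  0.31  1.64  0.01  1.19 -1.88]
```

View pics/w6.png

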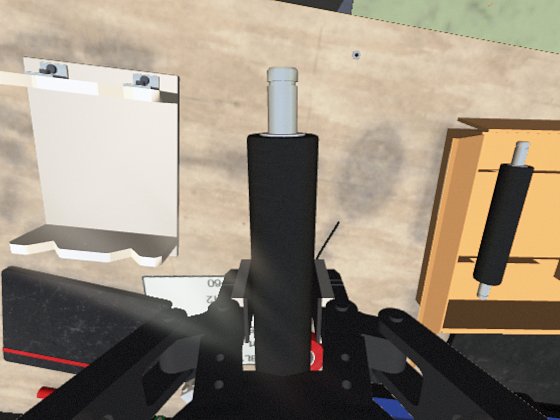

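The rack is at (10-180, 55-265) in w6, with notches visible on both cheeks. I'll zoom in.

Run:
```python
import cv2
a=cv2.imread('pics/w6.png')[45:275,0:190]; cv2.imwrite('pics/w6z.png',cv2.resize(a,None,fx=2.5*1.04,fy=2.5*1.04,interpolation=2)); print(a.shape)
```

```text
(230, 190, 3)
```

View pics/w6z.png

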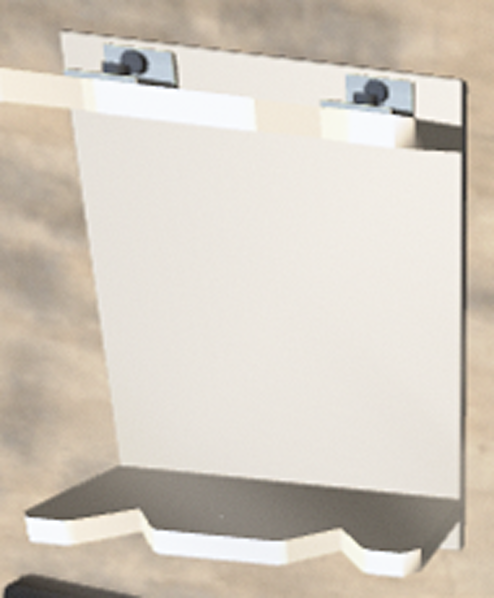

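```bash
python3 - <<'E'
from h import *
W=lambda u,v:('w6',u/2.6,v/2.6+45)
def q(*p,z): 
    x=onz(*W(*p),z); print(p,z,x.round(4)); return x
a=q(62,32,z=.014);b=q(465,80,z=.014); d=b-a; print('base -x edge len',np.linalg.norm(d),'yaw',-np.arctan2(d[0],d[1]))
c=q(460,498,z=.014);e=q(120,465,z=.014); d=c-e;print('base/cheek inner',-np.arctan2(d[0],d[1]), np.linalg.norm(d))
n1=q(140,508,z=.0535);n2=q(340,527,z=.0535);d=n2-n1;print(np.linalg.norm(d),-np.arctan2(d[0],d[1]))
t1=q(25,515,z=.0695);t2=q(420,550,z=.0695);d=t2-t1;print(np.linalg.norm(d),-np.arctan2(d[0],d[1]))
for f in ['wrist0']:
  for p in [(195,280),(335,272),(335,366),(203,366)]: print(onz(f,*p,.014))
E
python3 - <<'E'
import cv2
a=cv2.imread('pics/wrist0.png')[255:375,170:360]; cv2.imwrite('pics/w0z.png',cv2.resize(a,None,fx=4,fy=4,interpolation=2))
E
```

```text
(62, 32) 0.014 [ 0.398  -0.2761  0.014 ]
(465, 80) 0.014 [ 0.3949 -0.1247  0.014 ]
base -x edge len 0.1514412235964719 yaw 0.020264905683264188
(460, 498) 0.014 [ 0.5712 -0.1229  0.014 ]
(120, 465) 0.014 [ 0.5743 -0.2741  0.014 ]
base/cheek inner 0.020207068503080062 0.1512206554003348
(140, 508) 0.0535 [ 0.5734 -0.2384  0.0535]
(340, 527) 0.0535 [ 0.5718 -0.1589  0.0535]
0.07948342838974652 0.020123157690598473
(25, 515) 0.0695 [ 0.5733 -0.2703  0.0695]
(420, 550) 0.0695 [ 0.5694 -0.1209  0.0695]
0.14943062766371823 0.026413920745136703
[ 0.40770034 -0.13352935  0.014     ]
[ 0.59438136 -0.12114771  0.014     ]
[ 0.60312746 -0.27917864  0.014     ]
[ 0.40637342 -0.27968945  0.014     ]
```

View pics/w0z.png

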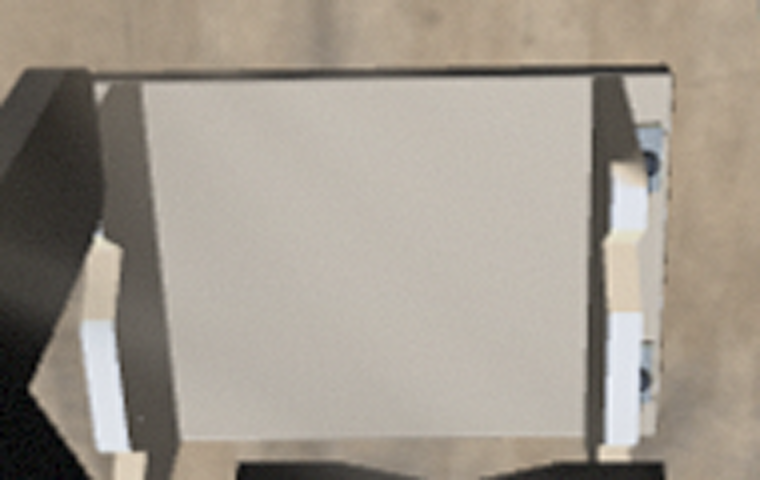

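Request:
play_rows --motion '[[[1.5, 0, -1.5, 0, -0.003, 0, -0.02], [1.5, 0, -2, 0, -0.003, 0, -0.02], [1.5, 0, -2, 0, -0.003, 0, -0.02], [1.5, 0, -1.5, 0, 0, 0, -0.01], [1.5, 0, 0, 0, 0, 0, 0], [1.5, 0, 0, 0, 0, 0, 0], [1.5, 0, 0, 0, 0, 0, 0]]]'

```text
clock: 11.05
ee_pos: [0.496, -0.0714, 0.2078]
tool_rot: [-0.035, 0.999, 0.001, -0.0]
force: [0.1, 0.4, -3.8]
opening: 0.0286
```

```bash
python3 -c "
from h import *
pose(); im,_=save('wrist','w7')
a=im[30:300,0:330]; cv2.imwrite('pics/w7z.png',cv2.resize(a,None,fx=2.2,fy=2.2,interpolation=2))"
```

```text
t 11.05 p [ 0.496  -0.0714  0.2078] yaw 0.0703 ztool [-0.001   0.0029 -1.    ] ytool z 0.003 F [ 0.1  0.4 -3.8] open 0.0286 j [-0.3   0.32  1.62  0.    1.2  -1.94]
```

View pics/w7z.png

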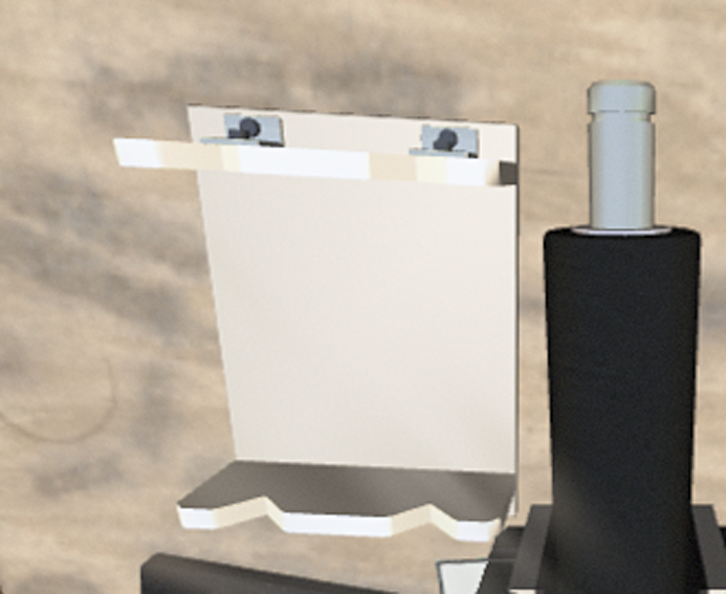

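```bash
python3 - <<'E'
from h import *
W=lambda u,v:('w6',u/2.6,v/2.6+45)
V=lambda u,v:('w7',u/2.2,v/2.2+30)
for n,o in dict(n1=[W(140,508),V(268,498)],n2=[W(340,527),V(432,507)],cR=[W(465,80),V(518,124)],cL=[W(62,32),V(188,104)]).items():
    print(n,*[x if isinstance(x,list) else x.round(4) for x in tri(*o)])
def q(*p,z): 
    x=onz(*V(*p),z); print(p,z,x.round(4)); return x
q(268,498,z=.0535);q(432,507,z=.0535)
for p in [(217,508),(283,514),(390,518),(455,520)]: q(*p,z=.0695)
for p in [(188,104),(518,124),(235,461),(515,474)]: q(*p,z=.014)
print('-x cheek')
for p in [(115,138),(118,166),(370,152),(368,180),(412,155),(412,182),(497,186)]: q(*p,z=.0695)
Z=lambda u,v:('wrist0',u/4+170,v/4+255)
for p in [(95,75),(670,70),(180,438),(660,435)]: print('w0 base',onz(*Z(*p),.014).round(4))
for p in [(605,240)]: print('w0 +x cheek notch bottom?',onz(*Z(*p),.0535).round(4))
for p in [(612,165),(610,312),(118,240)]: print('w0 ',onz(*Z(*p),.0695).round(4))
import cv2
# top view rectification of cheek plane z=.0695 from w7
E
python3 - <<'E'
import sys; sys.path.insert(0,'.')
import os; os.chdir('.')
from h import *
for f in ['w6','w7']:
  im=cv2.imread(f'pics/{f}.png')
  xs=np.arange(.40,.60,.00033); ys=np.arange(-.115,-.29,-.00033)
  g=np.array([[proj(f,(x,y,.0695)) for y in ys] for x in xs],np.float32)
  cv2.imwrite(f'pics/{f}r.png',cv2.remap(im,g[...,0],g[...,1],cv2.INTER_LINEAR)); print(g.shape)
E
```

```text
n1 [ 0.5705 -0.2337  0.0603] [0.6, 0.6]
n2 [ 0.5689 -0.1556  0.0612] [1.0, 1.0]
cR [ 0.3946 -0.1259  0.0101] [0.1, 0.1]
cL [ 0.3974 -0.2772  0.0126] [0.5, 0.5]
(268, 498) 0.0535 [ 0.5748 -0.2375  0.0535]
(432, 507) 0.0535 [ 0.5742 -0.1578  0.0535]
(217, 508) 0.0695 [ 0.573  -0.2529  0.0695]
(283, 514) 0.0695 [ 0.5741 -0.2227  0.0695]
(390, 518) 0.0695 [ 0.5727 -0.1731  0.0695]
(455, 520) 0.0695 [ 0.5716 -0.1429  0.0695]
(188, 104) 0.014 [ 0.397  -0.2764  0.014 ]
(518, 124) 0.014 [ 0.3948 -0.1254  0.014 ]
(235, 461) 0.014 [ 0.575  -0.2746  0.014 ]
(515, 474) 0.014 [ 0.5721 -0.1231  0.014 ]
-x cheek
(115, 138) 0.0695 [ 0.4142 -0.2734  0.0695]
(118, 166) 0.0695 [ 0.4245 -0.2739  0.0695]
(370, 152) 0.0695 [ 0.4123 -0.1749  0.0695]
(368, 180) 0.0695 [ 0.4228 -0.1762  0.0695]
(412, 155) 0.0695 [ 0.4123 -0.1585  0.0695]
(412, 182) 0.0695 [ 0.4224 -0.1588  0.0695]
(497, 186) 0.0695 [ 0.4215 -0.1252  0.0695]
w0 base [ 0.4069 -0.1241  0.014 ]
w0 base [ 0.5977 -0.1219  0.014 ]
w0 base [ 0.4245 -0.2768  0.014 ]
w0 base [ 0.6029 -0.2749  0.014 ]
w0 +x cheek notch bottom? [ 0.573  -0.1591  0.0535]
w0  [ 0.5716 -0.1213  0.0695]
w0  [ 0.5732 -0.1728  0.0695]
w0  [ 0.4269 -0.1472  0.0695]
Still running in the background as job /tmp/bash_jobs.1000/ab30cbbcecdb (pid 1109). You'll get a notice when it ends.
```

```bash
pkill -f w6 ; kill -- -$(cat /tmp/bash_jobs.1000/ab30cbbcecdb/pid)
python3 - <<'E'
from h import *
V=lambda u,v:('w7',u/2.2,v/2.2+30)
for p,z in [((622,82),.226),((622,82),.220),((622,228),.2355),((622,228),.226)]: print(p,z,onz(*V(*p),z).round(4))
pose()
E
```

```text
(622, 82) 0.226 [ 0.3996 -0.0776  0.226 ]
(622, 82) 0.22 [ 0.3989 -0.0776  0.22  ]
(622, 228) 0.2355 [ 0.4227 -0.0759  0.2355]
(622, 228) 0.226 [ 0.4234 -0.0759  0.226 ]
t 11.1 p [ 0.496  -0.0712  0.2078] yaw 0.0707 ztool [-0.001   0.0031 -1.    ] ytool z 0.0031 F [ 0.6  0.1 -2.9] open 0.0282 j [-0.3   0.32  1.62  0.    1.2  -1.94]
```

Request:
play_rows --motion '[[[1.5, 0, -1.5, 0, 0, 0, -0.01], [1.5, 0.1, -2.5, -0.5, 0, 0, -0.01], [1.5, 0.1, -2.5, -1.0, 0, 0, -0.01], [1.5, 0.1, -2.5, -1.5, 0, 0, -0.01], [1.5, 0.1, -2.5, -1.5, 0, 0, -0.01], [1.5, 0.1, -2.5, -1.5, 0, 0, 0], [1.5, 0, -1.5, -1.5, 0, 0, 0], [1.5, 0, -0.5, -1.0, 0, 0, 0], [1.5, 0, 0, -0.5, 0, 0, 0], [1.5, 0, 0, 0, 0, 0, 0], [1.5, 0, 0, 0, 0, 0, 0]]]'

```text
clock: 12.02
ee_pos: [0.5042, -0.2249, 0.1155]
tool_rot: [-0.018, 1.0, 0.003, 0.002]
force: [0.9, 0.1, -2.0]
opening: 0.0281
```

Run:
```python
from h import *
pose()
```

```text
t 12.02 p [ 0.5042 -0.2249  0.1155] yaw 0.0361 ztool [ 0.0039  0.006  -1.    ] ytool z 0.0059 F [ 0.9  0.1 -2. ] open 0.0281 j [-0.56  0.51  1.61  0.01  1.03 -2.17]
```

Request:
play_rows --motion '[[[1.5, -0.15, -0.7, -0.8, -0.006, 0.004, -0.016], [1.5, -0.15, -0.7, -1.2, 0, 0, 0], [1.5, 0, 0, -1.0, 0, 0, 0], [1.5, 0, 0, -0.5, 0, 0, 0], [1.5, 0, 0, 0, 0, 0, 0], [1.5, 0, 0, 0, 0, 0, 0]]]'

```text
clock: 12.52
ee_pos: [0.5024, -0.237, 0.0792]
tool_rot: [-0.011, 1.0, -0.001, 0.001]
force: [0.0, 0.2, -3.0]
opening: 0.0284
```

Run:
```python
from h import *
pose(); a,_=save('wrist','w8'); save('side','side8')
b=cv2.imread('pics/side8.png')[130:220,270:380]; cv2.imwrite('pics/s8z.png',cv2.resize(b,None,fx=6,fy=6,interpolation=2))
```

```text
t 12.52 p [ 0.5024 -0.237   0.0792] yaw 0.0228 ztool [ 0.0024 -0.0019 -1.    ] ytool z -0.0019 F [ 0.   0.2 -3. ] open 0.0284 j [-0.58  0.56  1.64 -0.    0.94 -2.17]
```

View pics/w8.png

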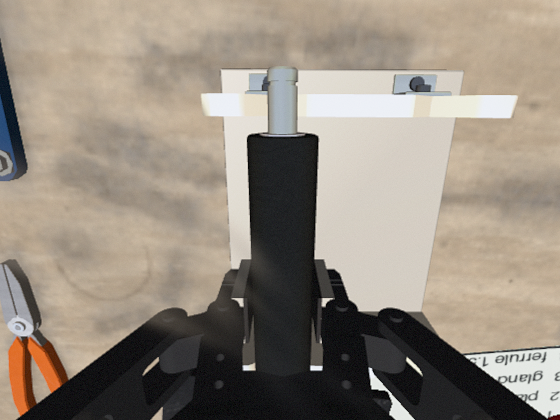

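View pics/s8z.png

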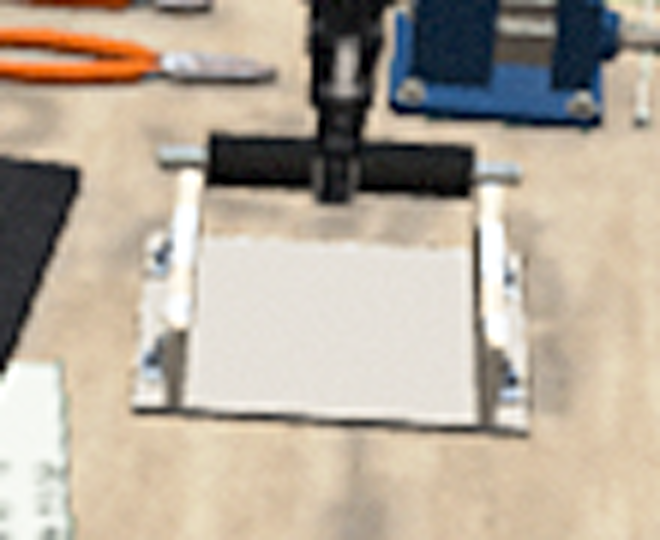

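Run:
```python
from h import *
im=cv2.imread('pics/w8.png')[55:145,190:530]; cv2.imwrite('pics/w8z.png',cv2.resize(im,None,fx=2.35*1.0,fy=4.7,interpolation=2))
```

```text
(no output)
```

View pics/w8z.png

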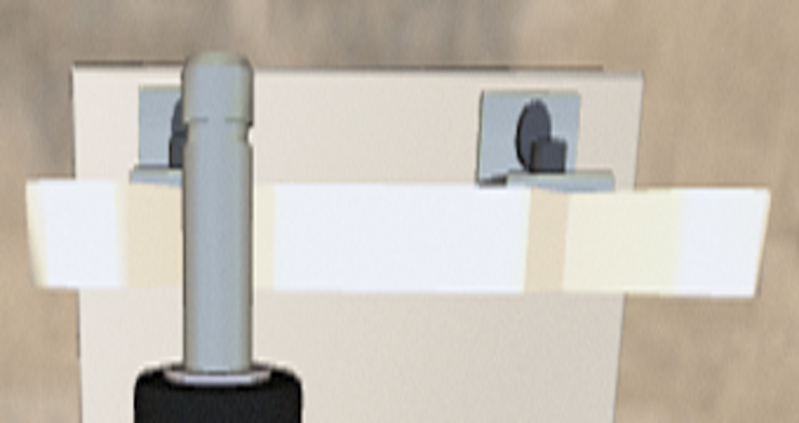

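Run:
```python
from h import *
Z=lambda u,v:('w8',190+u/2.35,55+v/4.7)
f=lambda u,v,z:onz(*Z(u,v),z).round(4)
print('notch right shoulders',f(122,235,.0695),f(272,235,.0695),'left',f(528,240,.0695),f(680,240,.0695),'bottom',f(565,240,.0535))
print('ends',f(38,230,.0695),f(762,242,.0695))
print('inner edge x',f(300,290,.0695),'outer',f(300,185,.0695))
for z in (.0917,.098): print('journal axis mid',f(217,250,z),'tip',f(217,52,z+.006))
```

```text
notch right shoulders [ 0.4189 -0.2573  0.0695] [ 0.4182 -0.2274  0.0695] left [ 0.4175 -0.1763  0.0695] [ 0.4168 -0.1461  0.0695] bottom [ 0.417  -0.1617  0.0535]
ends [ 0.4188 -0.2741  0.0695] [ 0.4166 -0.1297  0.0695]
inner edge x [ 0.4233 -0.2215  0.0695] outer [ 0.4134 -0.2221  0.0695]
journal axis mid [ 0.42   -0.2383  0.0917] tip [ 0.4053 -0.2386  0.0977]
journal axis mid [ 0.42   -0.2383  0.098 ] tip [ 0.4061 -0.2386  0.104 ]
```

Measured at the -x cheek, the right notch is centred at y=-0.242 and the journal is at -0.238. I'll correct 3 mm in y and 2 mm in x, then descend slowly.

Request:
play_rows --motion '[[[1.5, -0.2, -0.3, 0, 0, 0.002, 0], [1.5, 0, 0, -0.3, 0, 0, 0], [1.5, 0, 0, -0.5, 0, 0, 0], [1.5, 0, 0, -0.3, 0, 0, 0], [1.5, 0, 0, 0, 0, 0, 0], [1.5, 0, 0, 0, 0, 0, 0]]]'

```text
clock: 13.12
ee_pos: [0.5011, -0.2409, 0.0689]
tool_rot: [-0.011, 1.0, -0.002, 0.002]
force: [0.3, -0.1, -3.2]
opening: 0.0283
```

Run:
```python
from h import *
pose()
```

```text
t 13.12 p [ 0.5011 -0.2409  0.0689] yaw 0.0228 ztool [ 0.0031 -0.0038 -1.    ] ytool z -0.0039 F [ 0.3 -0.1 -3.2] open 0.0283 j [-0.59  0.57  1.64 -0.    0.92 -2.18]
```

Request:
play_rows --motion '[[[1.5, 0, 0.1, -0.3, 0, 0.002, 0], [1.5, 0, 0, -0.4, 0, 0, 0], [1.5, 0, 0, -0.4, 0, 0, 0], [1.5, 0, 0, -0.3, 0, 0, 0], [1.5, 0, 0, 0, 0, 0, 0], [1.5, 0, 0, 0, 0, 0, 0]]]'

```text
clock: 13.62
ee_pos: [0.5011, -0.2396, 0.0531]
tool_rot: [-0.012, 1.0, -0.002, 0.0]
force: [0.2, 0.5, -2.0]
opening: 0.028
```

Run:
```python
from h import *
pose(); a,_=save('wrist','w9'); cv2.imwrite('pics/w9z.png',cv2.resize(a[55:145,190:530],None,fx=2.35,fy=4.7,interpolation=2))
```

```text
t 13.62 p [ 0.5011 -0.2396  0.0531] yaw 0.0231 ztool [ 6.0e-04 -3.6e-03 -1.0e+00] ytool z -0.0036 F [ 0.2  0.5 -2. ] open 0.028 j [-0.58  0.6   1.66 -0.    0.89 -2.17]
```

View pics/w9z.png

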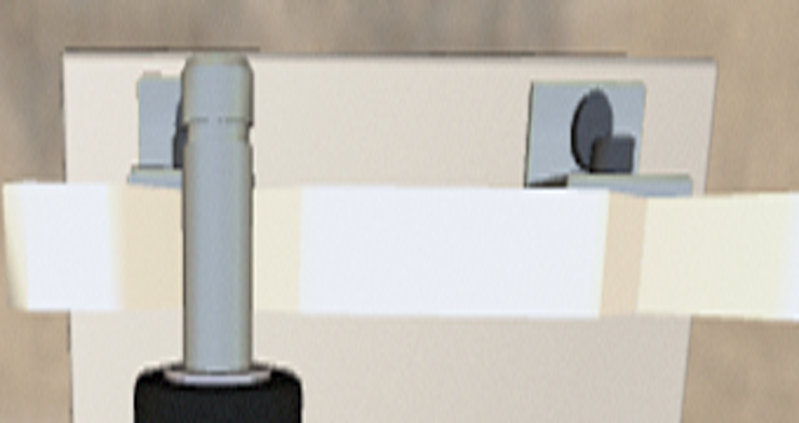

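Request:
play_rows --motion '[[[1.5, 0, 0, -0.15, 0, 0, 0], [1.5, 0, 0, -0.1, 0, 0, 0], [1.5, 0, 0, 0, 0, 0, 0], [1.5, 0, 0, 0, 0, 0, 0]]]'

```text
clock: 14.0
ee_pos: [0.5015, -0.2401, 0.051]
tool_rot: [-0.011, 1.0, -0.002, 0.001]
force: [-0.4, 0.0, -1.8]
opening: 0.0286
```

Request:
play_rows --motion '[[[1.5, 0, 0, -0.1, 0, 0, 0], [1.5, 0, 0, -0.05, 0, 0, 0], [1.5, 0, 0, 0, 0, 0, 0]]]'

```text
clock: 14.25
ee_pos: [0.5018, -0.2404, 0.0502]
tool_rot: [-0.011, 1.0, -0.003, 0.002]
force: [0.6, -0.5, -2.6]
opening: 0.028
```

Request:
play_rows --motion '[[[1.5, 0, 0, -0.15, 0, 0, 0], [1.5, 0, 0, -0.05, 0, 0, 0], [1.5, 0, 0, 0, 0, 0, 0]]]'

```text
clock: 14.5
ee_pos: [0.5021, -0.2408, 0.0497]
tool_rot: [-0.011, 1.0, -0.003, 0.002]
force: [0.2, -0.5, -1.9]
opening: 0.0283
```

Request:
play_rows --motion '[[[1.5, -0.15, 0.07, -0.2, 0, 0, 0], [1.5, 0, 0, -0.1, 0, 0, 0], [1.5, 0, 0, 0, 0, 0, 0]]]'

```text
clock: 14.75
ee_pos: [0.5022, -0.2408, 0.0499]
tool_rot: [-0.01, 1.0, -0.004, 0.005]
force: [-1.5, 1.1, -3.6]
opening: 0.0283
```

Run:
```python
from h import *
pose(); a,_=save('wrist','w10'); cv2.imwrite('pics/w10z.png',cv2.resize(a[55:145,190:530],None,fx=2.35,fy=4.7,interpolation=2))
save('side','side10');pose()
b=cv2.imread('pics/side10.png')[130:220,270:380]; cv2.imwrite('pics/s10z.png',cv2.resize(b,None,fx=6,fy=6,interpolation=2))
```

```text
t 14.75 p [ 0.5022 -0.2408  0.0499] yaw 0.0207 ztool [ 0.0093 -0.0087 -0.9999] ytool z -0.0089 F [-1.5  1.1 -3.6] open 0.0283 j [-0.58  0.6   1.66 -0.    0.87 -2.17]
t 14.85 p [ 0.5022 -0.2408  0.0497] yaw 0.0208 ztool [ 0.0093 -0.0088 -0.9999] ytool z -0.009 F [-2.   1.5  3.9] open 0.028 j [-0.58  0.6   1.66 -0.    0.87 -2.17]
```

View pics/w10z.png

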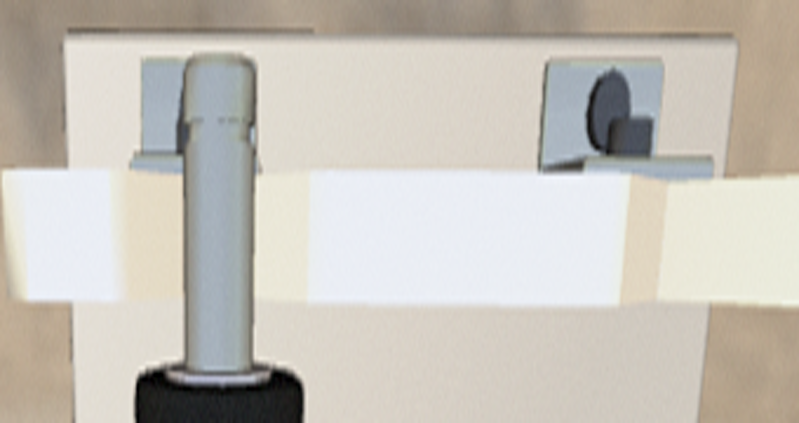

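View pics/s10z.png

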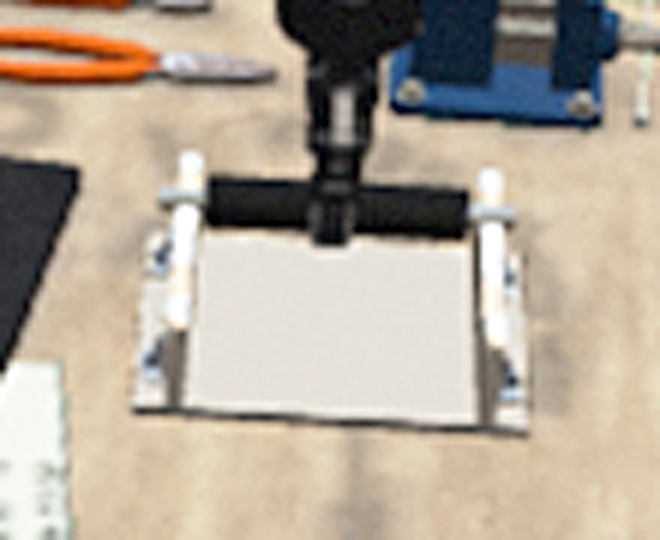

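The wrist now reads +3.9 N, about 6.7 N up from carrying the roller, and the axis is at 62 mm. The journals are seated in the right-hand notches, so I'll release.

Request:
play_rows --motion '[[[3.2, 0, 0, 0, 0, 0, 0], [3.6, 0, 0, 0, 0, 0, 0], [4.2, 0, 0, 0, 0, 0, 0], [5, 0, 0, 0, 0, 0, 0], [5, 0, 0, 0, 0, 0, 0], [5, 0, 0, 0, 0, 0, 0]]]'

```text
clock: 15.35
ee_pos: [0.5029, -0.2411, 0.049]
tool_rot: [-0.011, 1.0, -0.005, 0.005]
force: [-0.0, 0.2, 0.0]
opening: 0.05
```

Run:
```python
from h import *
pose(); a,_=save('wrist','w11')
```

```text
t 15.35 p [ 0.5029 -0.2411  0.049 ] yaw 0.022 ztool [ 0.0101 -0.0095 -0.9999] ytool z -0.0097 F [-0.   0.2  0. ] open 0.05 j [-0.58  0.6   1.66 -0.    0.86 -2.17]
```

View pics/w11.png

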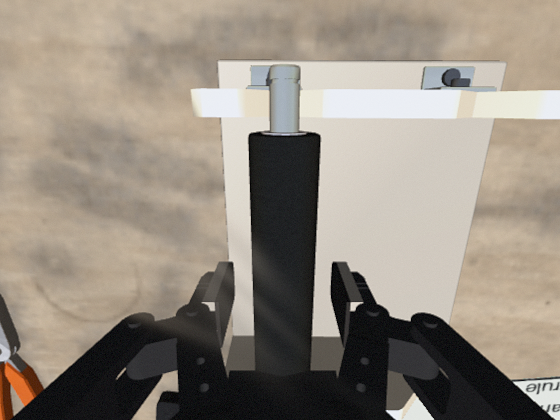

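Roller A is released and sitting in its notches. I'll go straight up, then back toward the carton.

Request:
play_rows --motion '[[[5, 0, 0, 0.5, 0, 0, 0], [5, 0, 0, 1.5, 0, 0, 0], [5, 0, 0, 2.5, 0.004, 0.004, 0], [5, 0, 0, 3, 0.004, 0.004, 0], [5, 0, 0.5, 3, 0, 0, 0], [5, 0, 1.5, 2.5, 0, 0, 0.01], [5, 0, 3, 1.5, 0, 0, 0.01], [5, 0, 3, 0, 0, 0, 0.01], [5, 0, 3, 0, 0, 0, 0.01], [5, 0, 0, 0, 0, 0, 0], [5, 0, 0, 0, 0, 0, 0]]]'

```text
clock: 16.32
ee_pos: [0.5012, -0.1272, 0.2048]
tool_rot: [-0.03, 1.0, -0.001, 0.003]
force: [0.1, -0.1, 0.8]
opening: 0.0497
```

Run:
```python
from h import *
pose(); a,_=save('wrist','w12')
```

```text
t 16.32 p [ 0.5012 -0.1272  0.2048] yaw 0.0609 ztool [ 0.0054 -0.0013 -1.    ] ytool z -0.0017 F [ 0.1 -0.1  0.8] open 0.0497 j [-0.4   0.35  1.59  0.    1.2  -2.03]
```

View pics/w12.png

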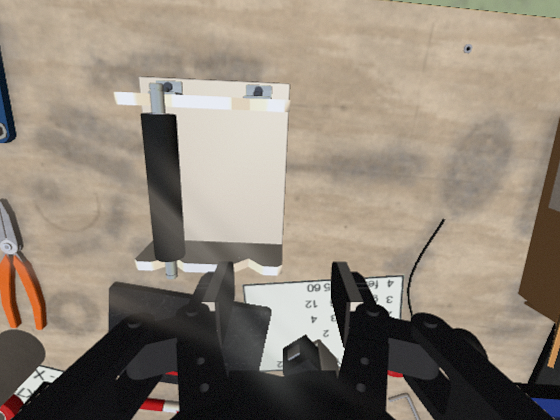

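Roller A lies across the right-hand notches, with ends at (157,84) and (170,276). I'll check it numerically while going for roller B at (0.5065, 0.247).

Run:
```python
from h import *
a=onz('w12',157,84,.065);b=onz('w12',170.5,276.5,.065);print(a,b,(a+b)/2,np.linalg.norm(a-b),np.arctan2(*(b-a)[[1,0]]))
print('to B:',np.array([.5065,.247,.01])-robot.get_obs()['ee_pos'])
```

```text
[ 0.4057666  -0.23970388  0.065     ] [ 0.59255604 -0.23874     0.065     ] [ 0.49916132 -0.23922194  0.065     ] 0.1867919227566694 0.005160188853002528
to B: [ 0.00538539  0.37426122 -0.19468966]
```

Request:
play_rows --motion '[[[5, 0, 2, 0, 0, 0.002, 0.01], [5, 0, 3, 0, 0, 0, 0.01], [5, 0, 3.5, 0, 0, 0, 0.01], [5, 0, 3.5, 0, 0, 0, 0.01], [5, 0, 3.5, 0, 0, 0, 0], [5, 0, 3.5, 0, 0, 0, 0], [5, 0, 3.5, 0, 0, 0, 0], [5, 0, 3.5, 0, 0, 0, 0], [5, 0, 3.5, 0, 0, 0, 0], [5, 0, 3.0, 0, 0, 0, 0], [5, 0, 2.0, 0, 0, 0, 0], [5, 0, 0, 0, 0, 0, 0], [5, 0, 0, 0, 0, 0, 0]]]'

```text
clock: 17.45
ee_pos: [0.5039, 0.2191, 0.2018]
tool_rot: [-0.041, 0.999, -0.003, 0.0]
force: [-0.2, 0.1, -0.1]
opening: 0.05
```

Run:
```python
from h import *
pose(); a,_=save('wrist','w13')
```

```text
t 17.45 p [0.5039 0.2191 0.2018] yaw 0.0818 ztool [ 5.0e-04 -5.1e-03 -1.0e+00] ytool z -0.0051 F [-0.2  0.1 -0.1] open 0.05 j [ 0.27  0.41  1.5  -0.01  1.23 -1.38]
```

View pics/w13.png

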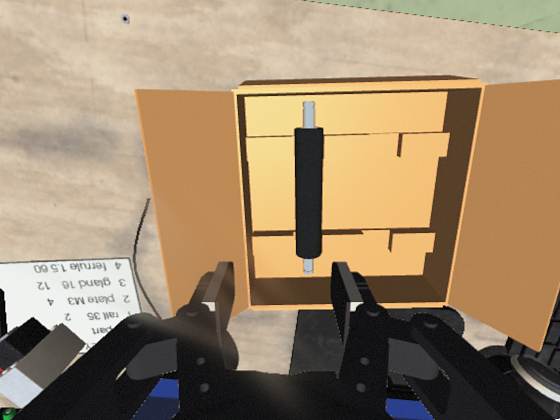

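Request:
play_rows --motion '[[[5, 0.1, 1.3, -1, 0.005, 0, 0.011], [5, 0, 1.3, -2.5, 0, 0, 0.011], [5, 0, 0, -3.5, 0, 0, 0], [5, 0, 0, -3.5, 0, 0, 0], [5, 0, 0, -2.5, 0, 0, 0], [5, 0, 0, -1, 0, 0, 0], [5, 0, 0, 0, 0, 0, 0], [5, 0, 0, 0, 0, 0, 0]]]'

```text
clock: 18.17
ee_pos: [0.5076, 0.239, 0.0533]
tool_rot: [-0.046, 0.999, 0.001, 0.001]
force: [-0.3, 1.0, -0.5]
opening: 0.0499
```

Run:
```python
from h import *
a=onz('w13',308.5,102,.026);b=onz('w13',308.5,273,.026);print(a,b,(a+b)/2,np.linalg.norm(a-b),np.arctan2(*(b-a)[[1,0]]))
pose()
```

```text
[0.41284665 0.23694283 0.026     ] [0.60056859 0.25756194 0.026     ] [0.50670762 0.24725239 0.026     ] 0.18885093188488297 0.10939999466808546
t 18.17 p [0.5076 0.239  0.0533] yaw 0.0924 ztool [ 0.0029  0.002  -1.    ] ytool z 0.0017 F [-0.3  1.  -0.5] open 0.0499 j [ 0.3   0.6   1.64  0.    0.89 -1.36]
```

Request:
play_rows --motion '[[[5, -0.1, 0.8, 0, 0, 0.002, 0.012], [5, -0.1, 0, -0.5, 0, 0, 0], [5, -0.1, 0, -1.5, 0, 0, 0], [5, 0, 0, -1.3, 0, 0, 0], [5, 0, 0, -0.5, 0, 0, 0], [5, 0, 0, 0, 0, 0, 0]]]'

```text
clock: 18.67
ee_pos: [0.509, 0.2488, 0.019]
tool_rot: [-0.052, 0.999, 0.003, 0.006]
force: [0.5, 0.4, 0.1]
opening: 0.0498
```

Run:
```python
from h import *
pose()
```

```text
t 18.67 p [0.509  0.2488 0.019 ] yaw 0.1044 ztool [ 0.0122  0.0062 -0.9999] ytool z 0.0049 F [0.5 0.4 0.1] open 0.0498 j [ 0.32  0.66  1.66  0.    0.81 -1.36]
```

Request:
play_rows --motion '[[[5, -0.3, -0.1, -0.5, -0.005, 0.01, 0], [5, 0, 0, -0.2, 0, 0, 0], [5, 0, 0, 0, 0, 0, 0], [3, 0, 0, 0, 0, 0, 0], [2, 0, 0, 0, 0, 0, 0], [1.5, 0, 0, 0, 0, 0, 0], [1.5, 0, 0, 0, 0, 0, 0], [1.5, 0, 0, 0, 0, 0, 0]]]' --grip_force 50

```text
clock: 19.33
ee_pos: [0.5073, 0.2482, 0.0145]
tool_rot: [-0.052, 0.999, 0.001, 0.003]
force: [-0.8, -0.4, -2.0]
opening: 0.0283
```

Run:
```python
from h import *
pose()
```

```text
t 19.33 p [0.5073 0.2482 0.0145] yaw 0.1048 ztool [ 0.0057  0.0019 -1.    ] ytool z 0.0013 F [-0.8 -0.4 -2. ] open 0.0283 j [ 0.32  0.66  1.66  0.    0.81 -1.36]
```

Request:
play_rows --motion '[[[1.5, 0, 0, 0.5, 0, 0.003, 0], [1.5, 0, 0, 1, 0, 0, 0], [1.5, 0, 0, 1.5, 0, 0, 0], [1.5, 0, 0, 2.5, 0, 0, 0], [1.5, 0, 0, 2.5, 0, 0, 0], [1.5, 0, -0.5, 2.5, 0, 0, 0], [1.5, -0.1, -1.5, 2.5, 0, 0, -0.01], [1.5, -0.1, -2.5, 1.5, 0, 0, -0.01], [1.5, -0.1, -3, 0.5, 0, 0, -0.01], [1.5, -0.1, -3, 0, 0, 0, -0.01], [1.5, -0.1, -3, 0, 0, 0, -0.01], [1.5, -0.1, -3, 0, 0, 0, -0.01], [1.5, 0, -3, 0, 0, 0, -0.01], [1.5, 0, -3, 0, 0, 0, 0], [1.5, 0, -3, 0, 0, 0, 0], [1.5, 0, -2.5, 0, 0, 0, 0], [1.5, 0, -1.5, 0, 0, 0, 0], [1.5, 0, 0, 0, 0, 0, 0], [1.5, 0, 0, 0, 0, 0, 0]]]'

```text
clock: 20.92
ee_pos: [0.4933, -0.0594, 0.1836]
tool_rot: [-0.017, 1.0, 0.0, 0.003]
force: [-0.1, 0.9, -4.3]
opening: 0.0283
```

Run:
```python
from h import *
pose()
```

```text
t 20.92 p [ 0.4933 -0.0594  0.1836] yaw 0.0346 ztool [ 6.2e-03  6.0e-04 -1.0e+00] ytool z 0.0003 F [-0.1  0.9 -4.3] open 0.0283 j [-0.28  0.33  1.68  0.    1.12 -1.88]
```

Request:
play_rows --motion '[[[1.5, 0.1, -1.5, 0, 0, 0.004, -0.006], [1.5, 0.1, -2, -1, 0, 0, -0.006], [1.5, 0.1, -2, -1.5, 0, 0, 0], [1.5, 0.1, -2, -2, 0, 0, 0], [1.5, 0, -1.5, -2, 0, 0, 0], [1.5, 0, -0.5, -1.5, 0, 0, 0], [1.5, 0, 0, -0.7, 0, 0, 0], [1.5, 0, 0, 0, 0, 0, 0], [1.5, 0, 0, 0, 0, 0, 0]]]'

```text
clock: 21.67
ee_pos: [0.4988, -0.1489, 0.098]
tool_rot: [-0.015, 1.0, 0.001, 0.004]
force: [-0.4, 0.5, -4.1]
opening: 0.0285
```

Run:
```python
from h import *
pose()
```

```text
t 21.67 p [ 0.4988 -0.1489  0.098 ] yaw 0.0308 ztool [ 0.0073  0.0027 -1.    ] ytool z 0.0024 F [-0.4  0.5 -4.1] open 0.0285 j [-0.44  0.48  1.72  0.01  0.94 -2.05]
```

Request:
play_rows --motion '[[[1.5, 0, -0.6, -0.5, -0.002, 0.007, -0.008], [1.5, 0, -0.5, -0.6, 0, 0, 0], [1.5, 0, 0, -0.4, 0, 0, 0], [1.5, 0, 0, 0, 0, 0, 0], [1.5, 0, 0, 0, 0, 0, 0]]]'

```text
clock: 22.08
ee_pos: [0.501, -0.1589, 0.085]
tool_rot: [-0.013, 1.0, -0.001, 0.002]
force: [0.2, -0.4, -3.9]
opening: 0.0282
```

Run:
```python
from h import *
pose(); a,_=save('wrist','w14'); cv2.imwrite('pics/w14z.png',cv2.resize(a[50:150,100:440],None,fx=2.35,fy=4.7,interpolation=2))
```

```text
t 22.08 p [ 0.501  -0.1589  0.085 ] yaw 0.0258 ztool [ 0.0047 -0.0016 -1.    ] ytool z -0.0017 F [ 0.2 -0.4 -3.9] open 0.0282 j [-0.45  0.51  1.72  0.    0.91 -2.05]
```

View pics/w14z.png

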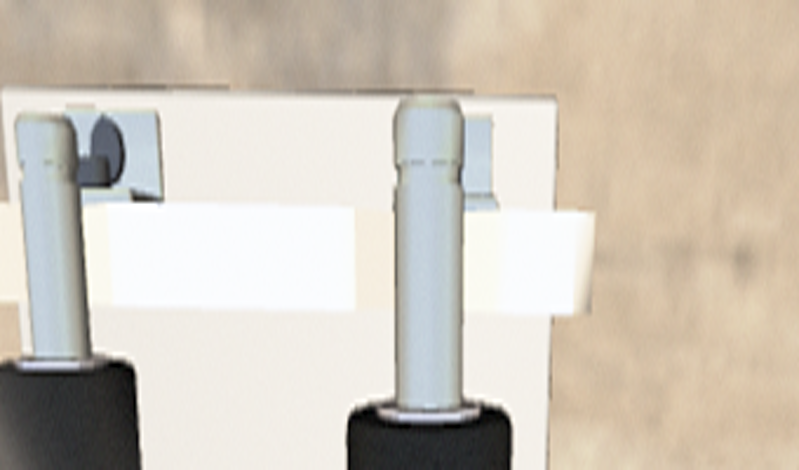

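Run:
```python
from h import *
Z=lambda u,v:('w14',100+u/2.35,50+v/4.7)
f=lambda u,v,z:onz(*Z(u,v),z).round(4)
print('shoulders',f(355,260,.0695),f(505,260,.0695),'inner/outer',f(230,308,.0695),f(230,204,.0695))
print('axis',f(430,270,.096),'tip',f(430,97,.102),'A axis',f(57,270,.062),'A tip',f(44,113,.068))
```

```text
shoulders [ 0.4176 -0.1757  0.0695] [ 0.4168 -0.1447  0.0695] inner/outer [ 0.4231 -0.2019  0.0695] [ 0.4129 -0.2012  0.0695]
axis [ 0.4183 -0.1601  0.096 ] tip [ 0.4054 -0.1605  0.102 ] A axis [ 0.4203 -0.2413  0.062 ] A tip [ 0.4052 -0.2388  0.068 ]
```

Request:
play_rows --motion '[[[1.5, -0.3, -0.1, 0, 0.001, 0.004, -0.003], [1.5, 0, 0, -0.4, 0, 0, 0], [1.5, 0, 0, -0.6, 0, 0, 0], [1.5, 0, 0, -0.6, 0, 0, 0], [1.5, 0, 0, -0.5, 0, 0, 0], [1.5, 0, 0, -0.2, 0, 0, 0], [1.5, 0, 0, 0, 0, 0, 0], [1.5, 0, 0, 0, 0, 0, 0]]]'

```text
clock: 22.8
ee_pos: [0.4974, -0.1597, 0.0596]
tool_rot: [-0.011, 1.0, -0.0, 0.0]
force: [-0.0, 0.3, -4.3]
opening: 0.0282
```

Run:
```python
from h import *
pose()
```

```text
t 22.8 p [ 0.4974 -0.1597  0.0596] yaw 0.0223 ztool [ 1.e-04 -2.e-04 -1.e+00] ytool z -0.0002 F [-0.   0.3 -4.3] open 0.0282 j [-0.46  0.54  1.74 -0.    0.86 -2.05]
```

Request:
play_rows --motion '[[[1.5, 0, 0, -0.25, 0, 0, 0], [1.5, 0, 0, -0.25, 0, 0, 0], [1.5, 0, 0, -0.1, 0, 0, 0], [1.5, 0, 0, 0, 0, 0, 0], [1.5, 0, 0, 0, 0, 0, 0]]]'

```text
clock: 23.22
ee_pos: [0.4978, -0.1598, 0.0533]
tool_rot: [-0.011, 1.0, -0.0, 0.0]
force: [0.7, -0.2, -3.8]
opening: 0.0279
```

Run:
```python
from h import *
pose(); a,_=save('wrist','w15'); pose()
```

```text
t 23.22 p [ 0.4978 -0.1598  0.0533] yaw 0.0224 ztool [ 8.e-04 -6.e-04 -1.e+00] ytool z -0.0006 F [ 0.7 -0.2 -3.8] open 0.0279 j [-0.46  0.55  1.75 -0.    0.84 -2.05]
t 23.27 p [ 0.4978 -0.1598  0.0533] yaw 0.0224 ztool [ 9.e-04 -6.e-04 -1.e+00] ytool z -0.0007 F [-0.2  0.5 -4.1] open 0.0284 j [-0.46  0.55  1.75 -0.    0.84 -2.05]
```

View pics/w15.png

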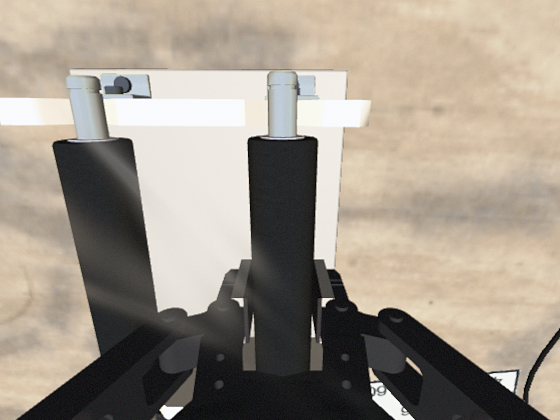

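The journal lines up with the left notch in w15 (journal at u≈283, notch centred). There is still no contact, so I'll lower in small steps.

Request:
play_rows --motion '[[[1.5, 0, 0, -0.15, 0, 0, 0], [1.5, 0, 0, -0.1, 0, 0, 0], [1.5, 0, 0, 0, 0, 0, 0], [1.5, 0, 0, 0, 0, 0, 0]]]'

```text
clock: 23.6
ee_pos: [0.4985, -0.1606, 0.0519]
tool_rot: [-0.011, 1.0, -0.001, 0.002]
force: [-0.5, 0.6, -3.2]
opening: 0.0285
```

Request:
play_rows --motion '[[[1.5, 0, 0, -0.15, 0, 0, 0], [1.5, 0, 0, -0.1, 0, 0, 0], [1.5, 0, 0, 0, 0, 0, 0]]]'

```text
clock: 23.85
ee_pos: [0.4988, -0.1608, 0.0516]
tool_rot: [-0.01, 1.0, -0.001, 0.002]
force: [0.8, 0.0, -2.9]
opening: 0.028
```

Run:
```python
from h import *
pose(); save('side','side16'); pose()
```

```text
t 23.85 p [ 0.4988 -0.1608  0.0516] yaw 0.0208 ztool [ 0.0046 -0.0028 -1.    ] ytool z -0.0029 F [ 0.8  0.  -2.9] open 0.028 j [-0.46  0.55  1.75 -0.    0.83 -2.05]
t 23.9 p [ 0.4988 -0.1608  0.0515] yaw 0.021 ztool [ 0.0047 -0.0029 -1.    ] ytool z -0.003 F [-1.5  0.4  2.7] open 0.0284 j [-0.46  0.55  1.75 -0.    0.83 -2.05]
```

Request:
play_rows --motion '[[[1.5, 0, 0, -0.2, 0, 0, 0], [1.5, 0, 0, -0.15, 0, 0, 0], [1.5, 0, 0, -0.1, 0, 0, 0], [1.5, 0, 0, 0, 0, 0, 0]]]'

```text
clock: 24.23
ee_pos: [0.4989, -0.1608, 0.0515]
tool_rot: [-0.01, 1.0, -0.002, 0.003]
force: [0.0, -0.2, -3.3]
opening: 0.028
```

Run:
```python
from h import *
pose(); a,_=save('side','side17'); pose()
b=a[130:220,270:380]; cv2.imwrite('pics/s17z.png',cv2.resize(b,None,fx=6,fy=6,interpolation=2))
```

```text
t 24.23 p [ 0.4989 -0.1608  0.0515] yaw 0.0203 ztool [ 0.0067 -0.0038 -1.    ] ytool z -0.004 F [ 0.  -0.2 -3.3] open 0.028 j [-0.46  0.55  1.75 -0.    0.83 -2.05]
t 24.28 p [ 0.499  -0.1608  0.0514] yaw 0.0205 ztool [ 0.0067 -0.0038 -1.    ] ytool z -0.004 F [-1.5  0.6  4. ] open 0.0284 j [-0.46  0.55  1.75 -0.    0.83 -2.05]
```

View pics/s17z.png

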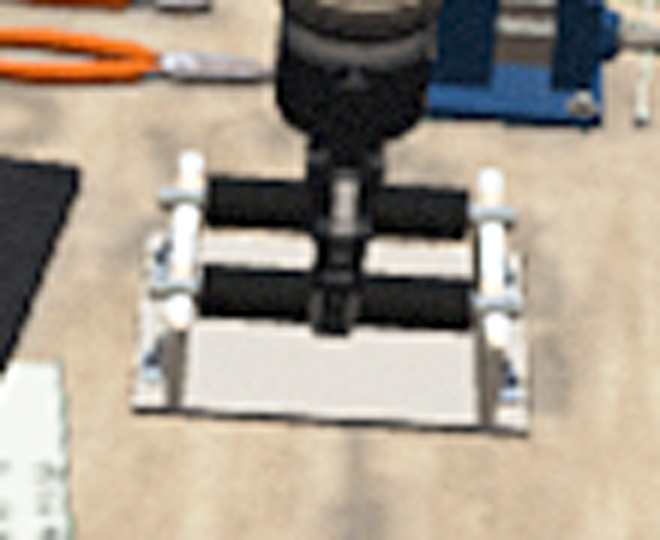

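Both rollers lie in the notches in the side view. The height has stopped at TCP z=0.0515 (axis about 62 mm) and the wrist reads +4 N, so I'll release.

Request:
play_rows --motion '[[[3.2, 0, 0, 0, 0, 0, 0], [3.6, 0, 0, 0, 0, 0, 0], [4.2, 0, 0, 0, 0, 0, 0], [5, 0, 0, 0, 0, 0, 0], [5, 0, 0, 0, 0, 0, 0], [5, 0, 0, 0.3, 0, 0, 0], [5, 0, 0, 1, 0, 0, 0], [5, 0, 0, 2, 0, 0, 0], [5, 0, 0, 3, 0, 0, 0], [5, 0, 0, 3, 0, 0, 0], [5, 0, 1, 3, 0, 0, 0], [5, 0, 3, 1, 0, 0, 0], [5, 0, 3, 0, 0, 0, 0], [5, 0, 1, 0, 0, 0, 0], [5, 0, 0, 0, 0, 0, 0], [5, 0, 0, 0, 0, 0, 0]]]'

```text
clock: 25.62
ee_pos: [0.4992, -0.0789, 0.1974]
tool_rot: [-0.01, 1.0, -0.003, 0.007]
force: [-0.4, -0.4, -0.9]
opening: 0.0499
```

Run:
```python
from h import *
pose(); save('wrist','w18'); save('side','side18'); save('scene','scene18')
```

```text
t 25.62 p [ 0.4992 -0.0789  0.1974] yaw 0.0201 ztool [ 0.0141 -0.0057 -0.9999] ytool z -0.0059 F [-0.4 -0.4 -0.9] open 0.0499 j [-0.31  0.33  1.64 -0.    1.15 -1.9 ]
```

View pics/w18.png

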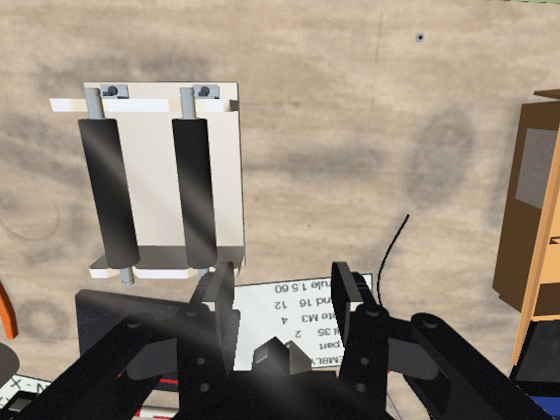

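View pics/side18.png

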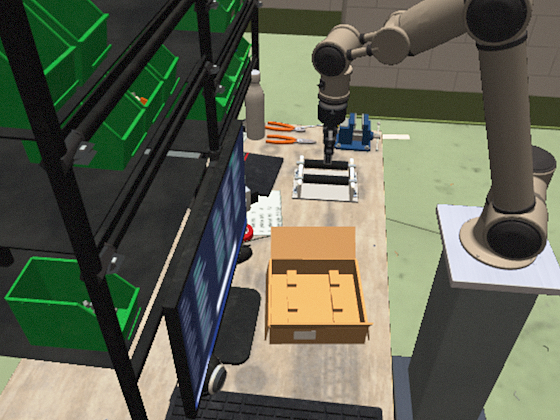

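View pics/scene18.png

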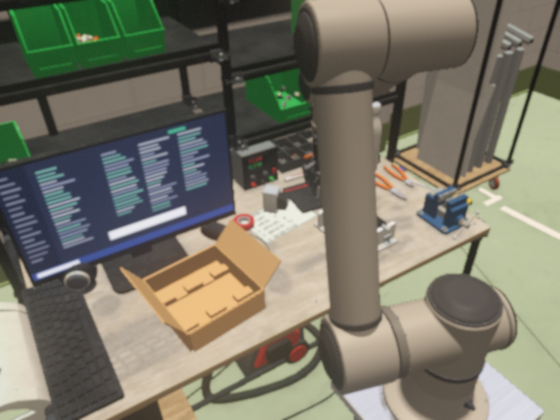

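Run:
```python
from h import *
a=cv2.imread('pics/w18.png')[75:295,45:255]; cv2.imwrite('pics/w18z.png',cv2.resize(a,None,fx=2.7,fy=2.7,interpolation=2))
```

```text
(no output)
```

View pics/w18z.png

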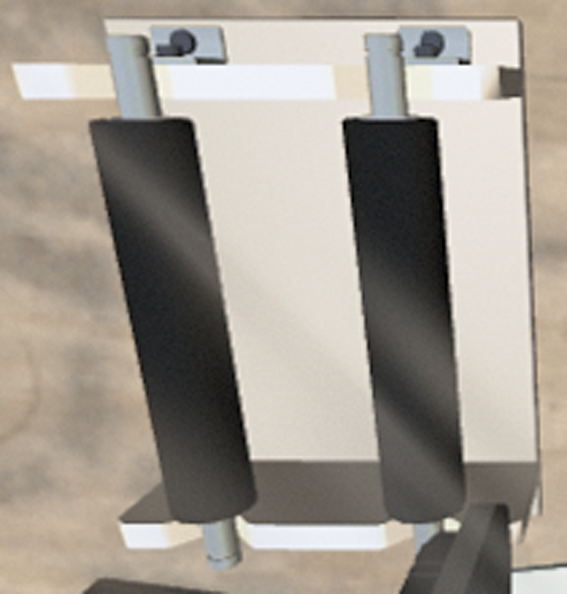

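Run:
```python
from h import *
Z=lambda u,v:('w18',45+u/2.7,75+v/2.7)
f=lambda u,v,z=.062:onz(*Z(u,v),z)
for n,s,e in [('A',((140,118)),((212,520))),('B',(390,118),(426,521))]:
    a=f(*s,.068); b=f(*e,.062); 
    print(n,'sleeve ends',a.round(4),b.round(4),'yaw',np.arctan2(*(b-a)[[1,0]]).round(4),'mid',((a+b)/2).round(4),'len',np.linalg.norm(b-a).round(4))
a=f(127,36,.066);b=f(226,566,.062);print('A tips',a,b,(a+b)/2,np.linalg.norm(a-b),np.arctan2(*(b-a)[[1,0]]))
# height check, A by two views (w12,w18): tips
for p,q in [((157,84),(127,36)),((170.5,276.5),(226,566))]: print(tri(('w12',*p),Z(*q)))
# tape etc. shift: compare w1/scene0 vs scene18
s0=cv2.imread('pics/scene0.png').astype(int);s1=cv2.imread('pics/scene18.png').astype(int)
for n,(u0,u1,v0,v1) in dict(tape=(230,262,210,232),cont=(258,292,182,212),pl=(370,420,160,200)).items(): print(n,np.abs(s0-s1)[v0:v1,u0:u1].mean())
```

```text
A sleeve ends [ 0.4295 -0.2383  0.068 ] [ 0.5761 -0.2407  0.062 ] yaw -0.0168 mid [ 0.5028 -0.2395  0.065 ] len 0.1467
B sleeve ends [ 0.4279 -0.1594  0.068 ] [ 0.5745 -0.1592  0.062 ] yaw 0.0014 mid [ 0.5012 -0.1593  0.065 ] len 0.1468
A tips [ 0.40544754 -0.23910838  0.066     ] [ 0.59622035 -0.23834087  0.062     ] [ 0.50083394 -0.23872462  0.064     ] 0.19081628558715533 0.004023130630577183
(array([ 0.40558071, -0.23978548,  0.06482031]), [0.2, 0.2])
(array([ 0.60072122, -0.24315645,  0.05345526]), [0.9, 0.9])
tape 7.298295454545454
cont 1.0607843137254902
pl 2.2395
```

Run:
```python
from h import *
Z=lambda u,v:('w18',45+u/2.7,75+v/2.7)
f=lambda u,v,z:onz(*Z(u,v),z)
yw=lambda a,b:(-np.arctan2((b-a)[0],(b-a)[1])).round(4)
print('-x cheek inner',yw(f(22,98,.0695),f(500,97,.0695)),'base -x',yw(f(105,19,.014),f(522,19,.014)),'base +y edge',np.arctan2(*(f(538,462,.014)-f(522,19,.014))[[1,0]]))
print('+x cheek top inner',yw(f(120,523,.0695),f(385,524,.0695)))
print('tape w4',onz('w4',87,313,.019),'wrist0',onz('wrist0',460,140,.019))
b=cv2.imread('pics/side18.png')[140:210,280:370]; cv2.imwrite('pics/s18z.png',cv2.resize(b,None,fx=8,fy=8,interpolation=2))
```

```text
-x cheek inner 0.0224 base -x 0.0198 base +y edge 0.012163421096506484
+x cheek top inner 0.0201
tape w4 [0.72235779 0.0488306  0.019     ] wrist0 [0.72521838 0.0501882  0.019     ]
```

View pics/s18z.png

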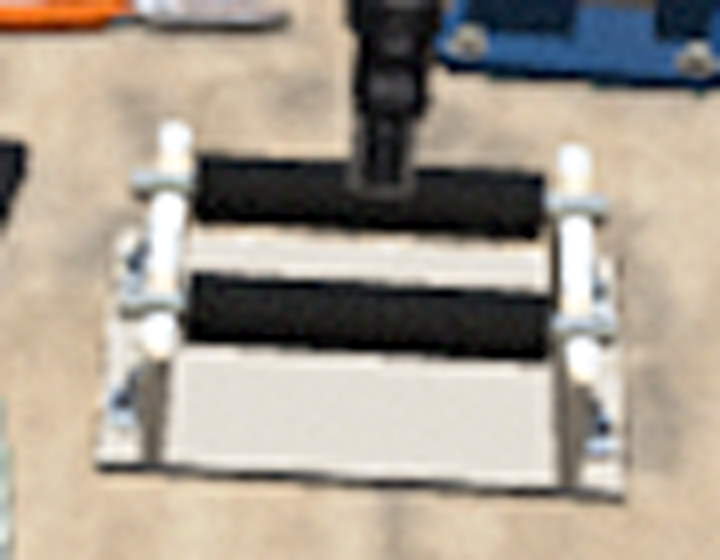

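Run:
```python
from h import *
Z=lambda u,v:('w18',45+u/2.7,75+v/2.7)
S=lambda u,v:('side18',280+u/8,140+v/8)
A=[tri(Z(127,36),S(607,207)),tri(Z(226,566),S(135,182))]
for n,x in zip('-+',A): print('A',n,x[0].round(4),x[1])
d=A[1][0]-A[0][0];print('len',np.linalg.norm(d),'yaw',np.arctan2(d[1],d[0]),'mid',(A[0][0]+A[1][0])/2)
x=tri(Z(383,36),S(614,325));print('B -',x[0].round(4),x[1])
x=tri(('w14',100+44/2.35,50+113/4.7),S(607,207));print(x)
pose()
```

```text
A - [ 0.4056 -0.2401  0.0644] [0.2, 0.2]
A + [ 0.5936 -0.2361  0.0652] [0.5, 0.5]
len 0.18804240792896804 yaw 0.02117025175338436 mid [ 0.49961553 -0.23809738  0.06476981]
B - [ 0.4041 -0.1603  0.066 ] [0.2, 0.2]
(array([ 0.40530797, -0.24088563,  0.06385108]), [0.5, 0.5])
t 25.77 p [ 0.4991 -0.0799  0.1966] yaw 0.0179 ztool [ 0.0129 -0.0053 -0.9999] ytool z -0.0055 F [ 0.1  0.4 -0.5] open 0.0499 j [-0.31  0.33  1.64 -0.    1.15 -1.9 ]
```

Request:
play_rows --motion '[[[5, 1.5, 0, 1, 0, 0, 0], [5, 2.5, -1, 1, 0, 0, 0], [5, 3, -2, 1, 0, 0, 0], [5, 3, -3, 1, 0, 0, 0], [5, 2, -3, 0, 0, 0, 0], [5, 0, -2.5, 0, 0, 0, 0], [5, 0, 0, 0, 0, 0, 0], [5, 0, 0, 0, 0, 0, 0]]]'

```text
clock: 26.43
ee_pos: [0.6187, -0.2072, 0.2309]
tool_rot: [-0.005, 1.0, -0.001, 0.0]
force: [0.4, 0.6, 1.5]
opening: 0.0499
```

Run:
```python
from h import *
pose(); save('wrist','w19')
```

```text
t 26.43 p [ 0.6187 -0.2072  0.2309] yaw 0.01 ztool [ 0.     -0.0025 -1.    ] ytool z -0.0025 F [0.4 0.6 1.5] open 0.0499 j [-0.44  0.58  1.13 -0.    1.42 -2.02]
```

View pics/w19.png

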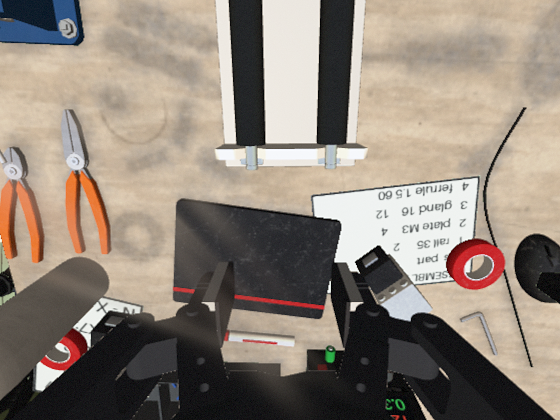

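In w19 both +x journals sit in their notches at (250,155) and (331,155). The tape, contactor and pliers look undisturbed. Roller A triangulates level (64.4 and 65.2 mm at the end tops) at yaw 0.021, against 0.020 for the rack. Handing in.

Run:
```python
from h import *
print(onz('w19',475,265,.019)); print(robot.hand_in())
```

```text
[0.72410036 0.04274651 0.019     ]
the job is handed in; nothing more can be done
None
```

I folded both flaps back, to about 2.3 rad (right) and 2.1 rad (left), while both rollers were still in the carton. Roller A then went into the right-hand pair of notches and roller B into the left-hand pair. I released each one only once it had stopped sinking and rested in its notches. The job was handed in at about 26.5 s, with no verdict reported.

**Last checks that agreed**
- **Roller A:** the best measurement puts its centre at (0.4996, -0.238), about 1–2 mm from the cradle, and level. Its yaw is 0.021 against 0.020 for the rack.
- **Roller B:** one end measured where it should be. Its other end I only saw sitting in its notch, in the last picture.
- **Flaps and arm:** both flaps were still open in the last scene picture, and the gripper was clear of everything.

**Checks that disagreed**
- **Roller yaw:** rougher readings from a single wrist view gave yaws of -0.017 to 0.005 for the rollers. I put this down to coarse pixel picking and the wrong height assumed for the points.
- **Sideways position:** the same rough view put both rollers up to 4 mm off along their length, which is inside the 8 mm limit.
- **Wrist force:** the readings jumped by several newtons at contact, so I relied on the height no longer dropping.
- **Tape:** its measured position differs by about 7 mm between the first and last views. Nothing touched it, and that is well inside the 30 mm limit. The contactor and pliers I compared only in the pictures, where they look unmoved.

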